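Load the wig dresser's wax warmer

TASK

Get the wax warmer ready for the wig dresser: with the scoop (not with the fingers) move all the wax nuggets from the blue tray into the warmer's white pot, and stand every pigment jar upright in a bore of the grey deck, right down on its floor. Only when all of that is loaded, push the red heat slide fully on to its stop; leave the scoop lying level on its cork mat at the end. Leave the bottle, the can and the compact where they are.

Things in the scene. Friction and masses are not known exactly. Their poses are not given: they have to be found in the camera images.
- wax1: lumpy amber wax nugget, 20 to 24 mm across, 12 g, origin at its centre (about 9 mm above what it lies on); starts in the blue tray; three to six nuggets are present, the others are absent (None)
- wax2: lumpy amber wax nugget, 20 to 24 mm across, 12 g, origin at its centre (about 9 mm above what it lies on); starts in the blue tray; three to six nuggets are present, the others are absent (None)
- wax3: lumpy amber wax nugget, 20 to 24 mm across, 12 g, origin at its centre (about 9 mm above what it lies on); starts in the blue tray; three to six nuggets are present, the others are absent (None)
- wax4: lumpy amber wax nugget, 20 to 24 mm across, 12 g, origin at its centre (about 9 mm above what it lies on); starts in the blue tray; three to six nuggets are present, the others are absent (None)
- wax5: lumpy amber wax nugget, 20 to 24 mm across, 12 g, origin at its centre (about 9 mm above what it lies on); starts in the blue tray; three to six nuggets are present, the others are absent (None)
- wax6: lumpy amber wax nugget, 20 to 24 mm across, 12 g, origin at its centre (about 9 mm above what it lies on); starts in the blue tray; three to six nuggets are present, the others are absent (None)
- jar1: closed dark red pigment jar with a white screw cap on top, cylinder 36 mm in diameter and 56 mm tall, about 90 g, starts standing on the table; origin at the centre of its underside, z up; two or three jars are present (else None)
- jar2: closed blue pigment jar with a white screw cap on top, cylinder 36 mm in diameter and 56 mm tall, about 90 g, starts standing on the table; origin at the centre of its underside, z up; two or three jars are present (else None)
- jar3: closed green pigment jar with a white screw cap on top, cylinder 36 mm in diameter and 56 mm tall, about 90 g, starts standing on the table; origin at the centre of its underside, z up; two or three jars are present (else None)
- scoop: steel flat-bottomed scoop with an upright black handle, about 120 g, level on the cork mat at first; origin at the centre of its floor's underside, x towards the open mouth, z up. Floor 72 mm (x) by 70 mm (y), 2 mm thick, front lip at x = +36 mm; side walls 24 mm high from x = -36 to +26 mm; rear wall 26 mm high at x = -36 mm
- scoop_handle (a point): middle of the scoop's handle, 36 mm behind its origin and 64 mm above its underside (scoop axes): a smooth upright bar 22 mm (x) by 16 mm (y), from 28 to 86 mm above the underside; can be gripped across y from above
- mat: cork mat 170 mm (x) by 150 mm (y), 2 mm thick, fixed; origin at the centre of its underside
- tray: fixed blue open tray; origin on its underside. Floor 4 mm above the table, level from x = -110 mm (rear wall) to +75 mm, where a ramp rises towards +x; inside width 80 mm (y); side and rear walls 4 mm thick, 32 mm high, the sides 51 mm high from x = +35 mm on. Nuggets start between x = 0 and +75 mm; behind them is room to set the scoop down, mouth to the ramp
- ramp_foot (a point): middle of the line in the tray where its level floor (4 mm above the table) meets the 45-degree ramp, which rises towards the tray's +x to about 48 mm height; nuggets pushed against the ramp roll back onto the scoop's floor; the foot stops the scoop's lip
- warmer: fixed wax warmer; origin on the table under the centre of its round white pot: outer radius 62 mm, rim 75 mm high, open mouth of 57 mm radius, inner floor 10 mm high. On its -x side a grey deck, 32 mm high, 90 mm (x) by 260 mm (y), centred at x = -125, y = -20 mm, with three bores (y = -120, -55, +10 mm) and the red heat slide (y = +77 mm)
- pot_floor (a point): centre of the pot's inner floor, 10 mm above the table
- bore_a (a point): centre of the floor of the first bore in the deck: 41 mm in diameter, 18 mm deep, the floor 14 mm and the mouth 32 mm above the table
- bore_b (a point): centre of the floor of the second bore, the same size
- bore_c (a point): centre of the floor of the third bore, the same size
- heat_slide (a joint): travel of the red heat slide along the warmer's +x, in m: 0 is off (nearest the robot), 0.044 is its stop (fully on); it starts between 0 and 0.014; moved by about 2 N, it stays where it is left
- slide_top (a point): centre of the top of the slide's red grip: a block 14 mm (x) by 26 mm (y), from 1 to 31 mm above the deck, its top 63 mm above the table; free space of 14 mm or more of deck on its -x side, where closed fingers can be lowered to push it
- tea: bystander: green drink bottle, 64 mm in diameter, 190 mm tall, origin under its centre
- can: bystander: drinks can, 60 mm in diameter, 100 mm tall, origin under its centre
- compact: bystander: round brown powder compact, 74 mm in diameter, 18 mm high, origin under its centre
Mind the look-alikes: they are no part of the job. Leave any purple look-alike of the scoop alone. Leave any purple look-alike of the jar1 alone.

How it is judged:
On the way, in this order (a step that is already met when the one before it is completed fails the run):
1. all nuggets present lie in the pot and all jars present stand in the bores (horizontal distance between each of wax1, wax2, wax3, wax4, wax5, wax6 and pot_floor below 0.054 m and height (world z) of each of wax1, wax2, wax3, wax4, wax5, wax6 below 0.06 m and (horizontal distance between jar1 and bore_a below 0.006 m or horizontal distance between jar1 and bore_b below 0.006 m or horizontal distance between jar1 and bore_c below 0.006 m) and height (world z) of each of jar1, jar2, jar3 below 0.019 m and angle between each of jar1, jar2, jar3's own z axis and vertical below 0.1 rad and (horizontal distance between jar2 and bore_a below 0.006 m or horizontal distance between jar2 and bore_b below 0.006 m or horizontal distance between jar2 and bore_c below 0.006 m) and (horizontal distance between jar3 and bore_a below 0.006 m or horizontal distance between jar3 and bore_b below 0.006 m or horizontal distance between jar3 and bore_c below 0.006 m)), for 0.2 s.
2. then the heat slide is pushed to its stop (value of joint heat_slide above 0.04 m), for 0.2 s.
At the end, for the whole second after the job is handed in: All nuggets present lie in the pot; all jars present stand in bores (within 6 mm, underside under 19 mm high, tilt under 0.1 rad); slide past 40 of 44 mm; scoop level (0.12 rad) on the mat, within 75 mm of its centre; all at rest (all of step 1 and value of joint heat_slide above 0.04 m and horizontal distance between scoop and mat below 0.075 m and height (world z) of scoop below 0.008 m and angle between scoop's own z axis and vertical below 0.12 rad and linear speed of each of wax1, wax2, wax3, wax4, wax5, wax6, jar1, jar2, jar3, scoop below 0.03 m/s); the robot touches nothing.
It fails at once if the fingers press on a nugget (over 2 N) (contact force between the fingers and wax1 above 2 N or contact force between the fingers and wax2 above 2 N or contact force between the fingers and wax3 above 2 N or contact force between the fingers and wax4 above 2 N or contact force between the fingers and wax5 above 2 N or contact force between the fingers and wax6 above 2 N).
It fails at once if a bystander is moved by more than 30 mm (distance of any of tea, can, compact from where it was at the start of the episode above 0.03 m).
Of wax1, wax2, wax3, wax4, wax5, wax6 only 3 to 6 are there at a start; the rules pass over those that are not, and their reading is None.
Of jar1, jar2, jar3 only 2 to 3 are there at a start; the rules pass over those that are not, and their reading is None.
At some moment in a run one of scoop may be knocked a few centimetres aside while the robot is not near it.
It also fails if it takes over 210 s, if anything falls off the work surface, if the arm or the gripper's body presses on something with over 40 N, if the wrist force passes 120 N, or if a joint passes its speed limit or range.

ROBOT

A 6-joint arm with a two-finger parallel gripper is mounted at the origin on the work surface. World frame = base frame: x ahead of the robot, y to its left, z up, the work surface at z = 0. Lengths are in m, angles in rad, forces in N, time in s.
With the tool pointing down it reaches from about 0.35 to 0.85 m from the base axis. Payload 8.1 kg.
Tool frame: the origin (TCP) lies between the finger pads; the fingertips stand 25 mm ahead of it and the grasp point (between the pads) lies 6 mm ahead of it; z points along the fingers, y is the line along which they close (so a half turn about z gives the same grasp; the last joint's range is limited). The gripper opens to 93 mm and grips with 3 to 60 N. Pads are 15 mm wide; open, the fingers measure 128 mm over their backs; the gripper's body (75 mm by 188 mm) begins 65 mm behind the grasp point.
Start: joints at [-1.258, 0.13, 1.488, -0, 1.523, -0.085], TCP at [0.232, -0.553, 0.215] pointing down, gripper open.
Joint ranges: [-2.96, 2.96], [-0.89, 2.26], [0.02, 2.5], [-1.34, 4.48], [0, 2.73], [-2.66, 2.66]. Speed limits (rad/s): [2.39, 2.39, 2.79, 3.14, 3.14, 3.14].

INTERFACE

Orientations are given as a rotation vector (axis times angle).
In Python, from plant import robot gives the robot as it stands.
- The arm moves only by the tool arm_command, never from a script. Its argument "increments" is text: rows parted by semicolons, each of 5 numbers parted by spaces: the closure, from 0 (fully open) to 1 (shut), then the shift along the tool's x, y, z in mm, then the turn about the tool's z in rad. A call has 1 to 5 rows; each row is the pose to reach, as a shift and turn from the pose commanded when the call began, along the tool's axes at that moment; what a row does not reach only later rows make up. A row lasts 1/10 s, in which the tool goes at most 50 mm and 8.59 degrees, less where a joint would pass 70% of its speed; a pose out of reach is approached as far as the arm can. A call with a gripper value outside its range is refused whole. The fingers move at their own pace and stop on an object; "grip_force" is the grip in N (left out, the last holds). Time passes only in rows, so rows that repeat a pose let the fingers close. It gives the time, the measured TCP pose, the force, the opening and the grip force at its end, in the units of the state.
- robot.read_state(): the state, without advancing time (a new reading comes with each control period).
- robot.read_camera(name): name is "scene" or "top" or "wrist"; returns the picture (384x512x3 uint8, blue, green, red); there is no depth.
- robot.camera_model(name): a dict with "fx", "fy", "cx", "cy" (pixels), "eye" and "rotation" of the camera in the world. Camera axes: x right, y down, z forward; pixel columns grow to the right and rows downward; lengths in m; the calibration is good to about 2 mm. The wrist camera is an equidistant fisheye: a pixel r from the principal point sees the ray r / f radians off the axis. A picture is of the moment at which its call begins: read the wrist's pose just before it. camera_model takes no time and is no camera call; for the wrist camera it gives the pose at the moment of the call.
- robot.close_job(): hands the job in; it is judged then, once.
The state is a dict: "t": time; "q": joint angles; "dq": joint speeds; "joint_torque": joint torques, N m; "tool_pos": TCP position; "orientation": TCP orientation; "force": force on the tool from outside, world axes, zero at the start; "wrist_torque": the same for the moment, N m; "opening": finger opening in m; "gripper_force": force on a finger pad.
Only numpy, scipy, OpenCV 4.12 (cv2) and the standard library are available. Lean on these libraries where they do the work, as an engineer would, in place of code of your own. Each camera call takes 0.05 s, during which the arm holds its last target. There are 200 camera calls.

## Working session

There is one attempt and no reset: what is moved stays moved. The work goes in short steps, Python scripts to look and compute and a tool call to move; the robot and the scene stay as the last step left them, time stands still between calls to the robot, and variables do not carry over. Pictures are saved under pics/ and viewed, at most 14 in all, crops included, and the job is handed in when it is done.

Besides the shell and the picture viewer there is one more tool, called after "Emit:" as name(argument=value, ...) on one line, values as JSON. arm_command: Moves the arm, as the interface text tells. Its arguments: {"type":"object","properties":{"increments":{"type":"string"},"grip_force":{"type":"number"}},"required":["increments"]}

```bash
ls; mkdir -p pics
python3 - <<'E'
from plant import robot
import cv2
s=robot.read_state();print(s)
for n in ("scene","top"):
    m=robot.camera_model(n);print(n,m)
    cv2.imwrite(f"pics/{n}0.png",robot.read_camera(n))
E
```

```text
pics
{'t': 0.0, 'q': array([-1.25842813e+00,  1.31136033e-01,  1.48924350e+00, -2.61409085e-05,
        1.52298249e+00, -8.53974903e-02]), 'dq': array([-0.00152415, -0.00091979,  0.00078871, -0.00094948, -0.00080323,
       -0.00194266]), 'joint_torque': array([-7.47406011e-05, -5.59848547e+01, -4.91748762e+01,  7.69043039e-02,
        3.53388721e-02, -1.41105807e-04]), 'tool_pos': array([ 0.23225739, -0.55262225,  0.2137221 ]), 'orientation': array([-3.07794445e+00, -6.20353243e-01,  3.55285282e-04]), 'force': array([ 0.08409658, -0.66667743, -0.34141302]), 'wrist_torque': array([-0.02306201, -0.01104102, -0.00408575]), 'gripper_force': 0.0, 'opening': 0.09343249289359139}
scene {'fx': 402.4415124731779, 'fy': 402.4415124731779, 'cx': 255.18631610414948, 'cy': 191.06653391451394, 'eye': array([1.31763262, 0.42047098, 0.91656384]), 'rotation': array([-1.3548111 , -2.17707514,  0.93537338])}
top {'fx': 365.84096090322805, 'fy': 365.84096090322805, 'cx': 252.1943085777143, 'cy': 194.6703454921484, 'eye': array([0.35157414, 0.01791958, 1.16444378]), 'rotation': array([-2.11708732,  2.15332194, -0.21869731])}
```

View pics/scene0.png

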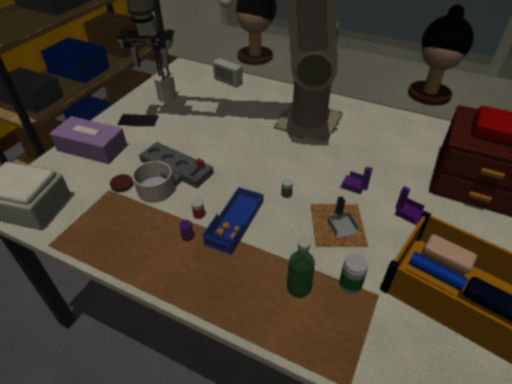

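View pics/top0.png

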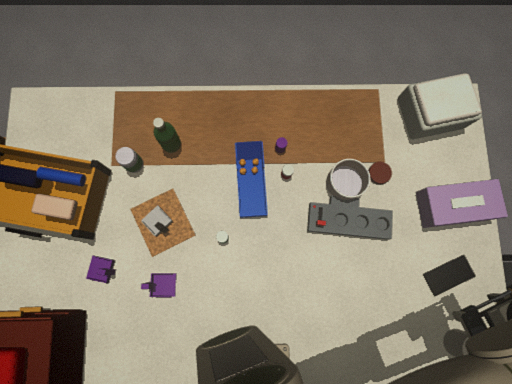

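The scene shows:
- **Scoop candidates:** the steel scoop on the cork mat (top 157,220), and the purple look-alikes at (100,269) and (162,285). I choose the steel one.
- **Jars:** red (top 287,172) and green (223,238). The purple one (281,144) is a look-alike.
- **Nuggets:** about 4 in the tray at (249,165).
- **Warmer:** pot at (347,180), deck at (350,221), slide at (320,215).

Next I measure these and check close crops.

```bash
cat > h.py <<'E'
import numpy as np, cv2
from scipy.spatial.transform import Rotation as R
from plant import robot
def cam(n):
    m=robot.camera_model(n); return m, R.from_rotvec(m["rotation"]).as_matrix()
def ray(n,uv,mM=None):
    m,M=mM or cam(n); u,v=uv
    a=np.array([(u-m["cx"])/m["fx"],(v-m["cy"])/m["fy"]])
    if n=="wrist":
        r=np.linalg.norm(a); d=np.array([*(a/max(r,1e-9)*np.sin(r)),np.cos(r)])
    else: d=np.array([*a,1.])
    return np.array(m["eye"]),M@d
def plane(n,uv,z,mM=None):
    e,d=ray(n,uv,mM); return e+d*(z-e[2])/d[2]
def proj(n,p,mM=None):
    m,M=mM or cam(n); c=M.T@(np.asarray(p,float)-m["eye"])
    if n=="wrist":
        r=np.hypot(c[0],c[1]); t=np.arctan2(r,c[2]); a=c[:2]/max(r,1e-9)*t
    else: a=c[:2]/c[2]
    return np.array([m["cx"]+m["fx"]*a[0],m["cy"]+m["fy"]*a[1]])
def blobs(mask,amin=15):
    n,l,s,c=cv2.connectedComponentsWithStats(mask.astype(np.uint8))
    return [(s[i,4],c[i],(l==i)) for i in range(1,n) if s[i,4]>=amin]
def hsv(im): return [x.astype(int) for x in cv2.split(cv2.cvtColor(im,cv2.COLOR_BGR2HSV))]
def box(mask):
    p=np.argwhere(mask)[:,::-1].astype(np.float32); return cv2.minAreaRect(p)
E
python3 - <<'E'
from h import *
np.set_printoptions(precision=4,suppress=True)
im=cv2.imread("pics/top0.png"); H,S,V=hsv(im); sc=cv2.imread("pics/scene0.png"); h2,s2,v2=hsv(sc)
def show(nm,m,z,cn="top",am=15,bx=False):
    for a,c,b in blobs(m,am):
        print(nm,cn,a,c,plane(cn,c,z)[:2], [plane(cn,p,z)[:2].round(4).tolist() for p in cv2.boxPoints(box(b))] if bx else "")
roi=np.zeros(H.shape,bool); roi[130:260,115:400]=1
show("tray",roi&(H>105)&(H<128)&(S>150)&(V>60),.032,am=300,bx=True)
show("wax",roi&(H>8)&(H<25)&(S>150)&(V>130),.013,am=4)
r=np.zeros_like(roi); r[195:235,305:330]=1
show("slide",r&((H<6)|(H>174))&(S>130)&(V>70),.063,am=5,bx=True)
r[:]=0; r[202:245,304:396]=1
show("deck",r&(S<60)&(V<115),.032,am=300,bx=True)
r[:]=0; r[180:265,125:200]=1
show("mat",r&(H>5)&(H<22)&(S>70)&(V>80),.002,am=300,bx=True)
for nm,(x0,x1,y0,y1) in dict(jar_r=(280,295,162,182),jar_g=(214,232,228,248)).items():
    r[:]=0;r[y0:y1,x0:x1]=1
    print(nm,np.sort(V[r])[-60::15]); 
cr=lambda I,x,y,w,h,f:cv2.resize(I[y:y+h,x:x+w],None,fx=f,fy=f,interpolation=cv2.INTER_CUBIC)
a=cr(im,120,130,280,130,2.85)
b=np.hstack([cr(im,130,185,70,70,4),cr(sc,305,190,70,70,4),cr(sc,135,140,80,70,2.85)[:200,:228].copy() if 0 else cr(sc,135,145,60,70,4)])
b=b[:, :a.shape[1]]
a=a[:, :b.shape[1]]
w=max(a.shape[1],b.shape[1]); pad=lambda q:cv2.copyMakeBorder(q,0,0,0,w-q.shape[1],0)
I=np.vstack([pad(a),pad(b)])[:600]; I=cv2.convertScaleAbs(I,alpha=1.5,beta=10)
print(I.shape);cv2.imwrite("pics/crop1.png",I)
E
```

```text
tray top 1403 [250.6465 183.4091] [ 0.597  -0.0043] [[0.731, 0.0441], [0.7361, -0.0399], [0.498, -0.0504], [0.4936, 0.0305]]
wax top 4 [321.25 131.25] [ 0.7749 -0.2423] 
wax top 4 [308.75 135.  ] [ 0.7623 -0.2   ] 
wax top 22 [242.     161.4091] [0.6748 0.0222] 
wax top 22 [255.0909 160.9091] [ 0.6759 -0.0205] 
wax top 19 [254.1579 169.1579] [ 0.6483 -0.0169] 
wax top 19 [242.3158 170.5263] [0.6442 0.0216] 
wax top 4 [132.75 211.5 ] [0.5159 0.3688] 
slide top 5 [314. 206.] [ 0.5169 -0.1959] [[0.517, -0.1929], [0.52, -0.1961], [0.5169, -0.199], [0.5138, -0.1958]]
slide top 42 [320.9286 222.381 ] [ 0.4664 -0.2145] [[0.4621, -0.2006], [0.4761, -0.2041], [0.4706, -0.229], [0.4566, -0.2255]]
deck top 2602 [349.8778 220.7387] [ 0.4733 -0.3121] [[0.4375, -0.173], [0.5491, -0.1886], [0.5197, -0.4544], [0.4086, -0.434]]
mat top 2012 [163.7714 222.2053] [0.4817 0.273 ] [[0.5269, 0.3857], [0.5939, 0.2476], [0.4382, 0.1717], [0.3747, 0.3077]]
jar_r [198 199 200 202]
jar_g [203 204 205 206]
(600, 798, 3)
```

View pics/crop1.png

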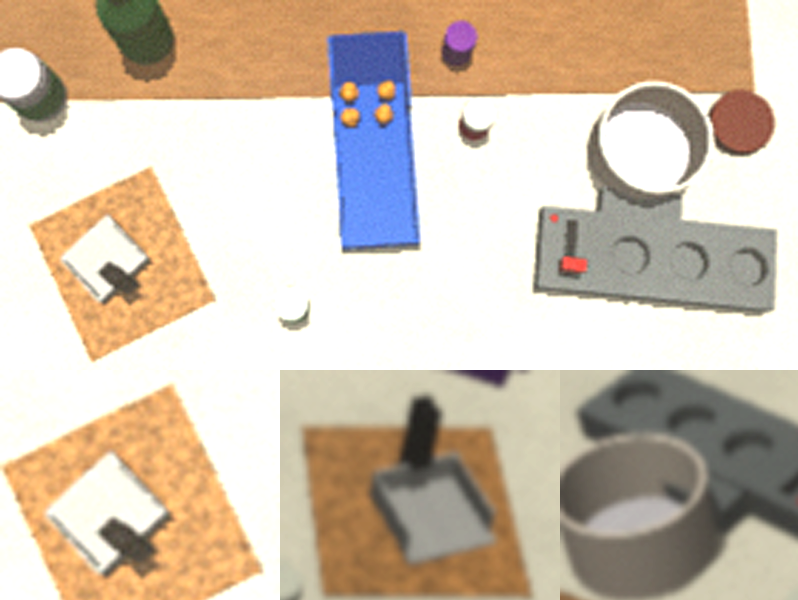

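The crops show the following:
- The steel scoop is on the mat with its mouth pointing up-left, so towards +x+y. Its handle is at about top px (161,320/…).
- There are 4 nuggets, with the ramp at the world +x end of the tray.
- The red and green jars are at (288,172) and (223,238).
- The slide grip is at the near end, at (321,222).

Run:
```python
from h import *
np.set_printoptions(precision=4,suppress=True)
c=lambda x,y:(120+x/2.85,130+y/2.85)
for nm,p,z in [("jr",(478,119),.056),("jg",(294,308),.056),("pot",(653,140),.075),("bc",(628,256),.032),("bb",(688,261),.032),("ba",(748,267),.032),
  ("deckTL",(541,207),.032),("deckTR",(777,230),.032),("trayRL",(343,246),.032),("trayRR",(419,244),.032),("tL",(329,37),.051),("tR",(406,32),.051),("foot_l",(333,82),.004),("foot_r",(405,82),.004),("can",(20,75),.1),("tea",(122,-5),.19),("purplejar",(461,35),.056)]:
    print(nm,plane("top",c(*p),z))
k=lambda x,y:(130+x/4,185+y/4)
for nm,p,z in [("lipL",(48,515),.004),("lipR",(108,455),.004),("rearR",(165,510),.03),("rearL",(100,572),.03),("htop",(112,528),.088)]: print(nm,plane("top",k(*p),z))
s=lambda x,y:(305+(x-280)/4,190+(y-370)/4)
for nm,p,z in [("s_htop",(424,402),.088),("s_lip1",(412,562),.004),("s_lip2",(492,525),.004)]: print(nm,plane("scene",s(*p),z))
print(robot.camera_model("wrist"))
```

```text
jr [ 0.6274 -0.1203  0.056 ]
jg [0.4247 0.082  0.056 ]
pot [ 0.5968 -0.3059  0.075 ]
bc [ 0.4766 -0.2824  0.032 ]
bb [ 0.47   -0.3482  0.032 ]
ba [ 0.4623 -0.4139  0.032 ]
deckTL [ 0.5325 -0.1893  0.032 ]
deckTR [ 0.5027 -0.4496  0.032 ]
trayRL [0.4928 0.0297 0.032 ]
trayRR [ 0.4936 -0.0535  0.032 ]
tL [0.7249 0.0421 0.051 ]
tR [ 0.7297 -0.044   0.051 ]
foot_l [0.6865 0.039  0.004 ]
foot_r [ 0.6854 -0.044   0.004 ]
can [0.6707 0.3661 0.1   ]
tea [0.7237 0.241  0.19  ]
purplejar [ 0.7238 -0.1048  0.056 ]
lipL [0.2045 0.3312 0.004 ]
lipR [0.2475 0.2873 0.004 ]
rearR [0.2096 0.2381 0.03  ]
rearL [0.1668 0.2848 0.03  ]
htop [0.2055 0.2636 0.088 ]
s_htop [0.4604 0.2692 0.088 ]
s_lip1 [0.5372 0.2968 0.004 ]
s_lip2 [0.4769 0.3392 0.004 ]
{'fx': 297.3186396354542, 'fy': 297.3186396354542, 'cx': 254.07260010666994, 'cy': 190.83812039551245, 'eye': array([ 0.3035, -0.5231,  0.3829]), 'rotation': array([ 2.4163, -1.6037, -0.2282])}
```

```bash
cat >> h.py <<'E'
def tool():
    s=robot.read_state(); M=R.from_rotvec(s["orientation"]).as_matrix()
    return s["tool_pos"],M,np.arctan2(M[1,0],M[0,0]),s
def to(x,y,z,yaw=None):
    "tool-axis shift (mm) and tool-z turn from the measured pose"
    p,M,a,s=tool(); d=M.T@(np.array([x,y,z])-p)*1e3
    t=0 if yaw is None else -((yaw-a+np.pi)%(2*np.pi)-np.pi)
    print(f"shift {d.round(1)} turn {t:.3f} | at {p.round(4)} yaw {a:.3f} q6 {s['q'][5]:.2f} t {s['t']:.1f} open {s['opening']*1e3:.1f} F {s['force'].round(1)}")
def snap(n,f):
    mM=cam(n); im=robot.read_camera(n); cv2.imwrite(f,im); return im,mM
E
python3 - <<'E'
from h import *
np.set_printoptions(precision=4,suppress=True)
k=lambda x,y:(130+x/4,185+(y-370)/4)
for nm,p,z in [("lipL",(48,515),.004),("lipR",(108,455),.004),("rearR",(165,510),.03),("rearL",(100,572),.03),("htop",(112,528),.088)]: print(nm,plane("top",k(*p),z))
to(.5,-.22,.3,-.108)
E
```

```text
lipL [0.4856 0.3412 0.004 ]
lipR [0.5329 0.2954 0.004 ]
rearR [0.485 0.244 0.03 ]
rearL [0.438  0.2927 0.03  ]
htop [0.4656 0.2708 0.088 ]
shift [ 375.7 -203.1  -85.8] turn 0.506 | at [ 0.2323 -0.5527  0.2138] yaw 0.398 q6 -0.09 t 0.1 open 92.9 F [ 0.4 -0.1  0.8]
```

Emit:
arm_command(increments="0 30 -15 -10 0;0 70 -40 -20 0;0 115 -65 -30 0;0 160 -90 -40 0;0 190 -105 -45 0")

```text
t: 0.6
tool_pos: [0.3681, -0.3806, 0.2603]
orientation: [3.079, 0.622, 0.001]
force: [0.3, 0.1, 0.3]
opening: 0.0933
gripper_force: 0.0
```

Emit:
arm_command(increments="0 35 -18 -10 0.1;0 75 -40 -20 0.2;0 120 -65 -30 0.3;0 160 -85 -40 0.4;0 187 -100 -42 0.5")

```text
t: 1.1
tool_pos: [0.5025, -0.2156, 0.3029]
orientation: [3.137, -0.164, 0.003]
force: [-0.0, -0.6, -0.2]
opening: 0.093
gripper_force: 0.0
```

Emit:
arm_command(increments="0 0 0 0 0;0 0 0 0 0")

```text
t: 1.3
tool_pos: [0.5005, -0.2177, 0.3011]
orientation: [-3.138, 0.155, 0.002]
force: [0.3, 0.1, -0.5]
opening: 0.0931
gripper_force: 0.0
```

Run:
```python
from h import *
to(.5,-.22,.3,-.108)
im,mM=snap("wrist","pics/w1.png"); 
import pickle; pickle.dump(mM,open("pics/w1.pkl","wb"))
```

```text
shift [-0.3  2.4  1.1] turn 0.009 | at [ 0.5005 -0.2177  0.3011] yaw -0.099 q6 1.17 t 1.3 open 93.1 F [ 0.3  0.1 -0.5]
```

View pics/w1.png

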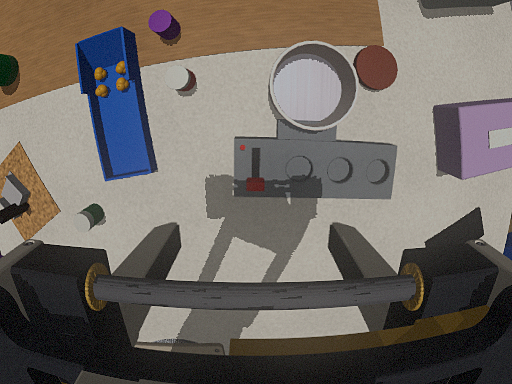

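The wrist view shows:
- **Deck:** bores at about (299,167), (339,170) and (376,171); slide grip at (256,185); pot rim centre at about (313,85).
- **Jars:** red at (183,79), green at (90,217).
- **Tray:** the trough at (118,105).

I take an enlarged crop for sub-pixel picks.

Run:
```python
from h import *
im=cv2.imread("pics/w1.png")
cr=lambda I,x,y,w,h,f:cv2.resize(I[y:y+h,x:x+w],None,fx=f,fy=f,interpolation=cv2.INTER_CUBIC)
a=cr(im,225,35,180,170,3)   # 540x510
b=np.vstack([cr(im,165,60,43,40,6)[:, :258],cr(im,70,195,43,45,6)])  # 258
b=cv2.copyMakeBorder(b,0,510-b.shape[0] if b.shape[0]<510 else 0,0,0,0)[:510]
cv2.imwrite("pics/crop2.png",cv2.convertScaleAbs(np.hstack([a,b]),alpha=1.3,beta=5))
```

```text
(no output)
```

View pics/crop2.png

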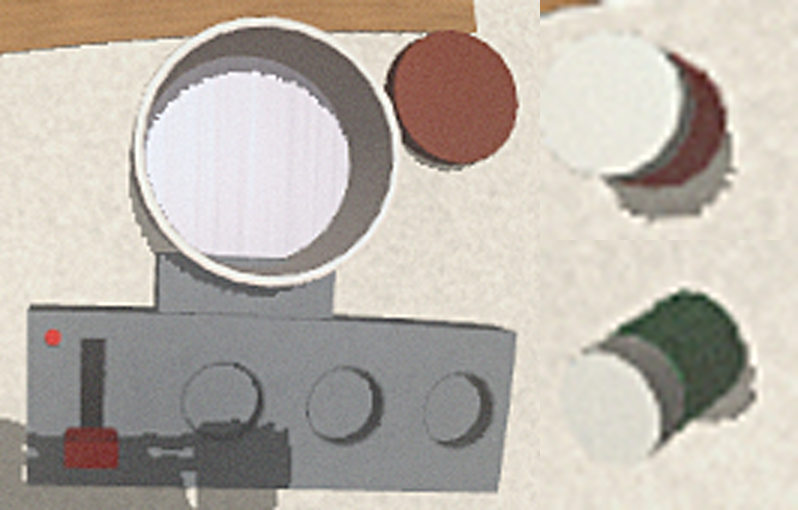

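Run:
```python
from h import *
import pickle
np.set_printoptions(precision=4,suppress=True)
mM=pickle.load(open("pics/w1.pkl","rb"))
g=lambda p,z:plane("wrist",p,z,mM)
a=lambda x,y:(225+x/3,35+y/3)
P={n:g(a(*p),z) for n,p,z in [("pot",(264.5,152),.075),("bc",(223,401),.032),("bb",(345,406),.032),("ba",(458,411),.032),("TL",(28,308),.032),("TR",(516,332),.032),("BR",(497,491),.032),("BL",(24,484),.032),("slide",(91,447),.063)]}
P["jr"]=g((165+71/6,60+106/6),.056); P["jg"]=g((70+72/6,195+165/6),.056)
for k,v in P.items(): print(k,v[:2])
# fit warmer pose to bores+pot
L=np.array([[-.125,-.12],[-.125,-.055],[-.125,.01],[0,0],[-.08,.11],[-.08,-.15],[-.17,-.15],[-.17,.11]])
W=np.array([P[k][:2] for k in("ba","bb","bc","pot","TL","TR","BR","BL")])
def fit(L,W):
    l,w=L.mean(0),W.mean(0); C=(L-l).T@(W-w); th=np.arctan2(C[0,1]-C[1,0],C[0,0]+C[1,1]); c,s=np.cos(th),np.sin(th);Q=np.array([[c,-s],[s,c]]); t=w-Q@l; return th,Q,t
th,Q,t=fit(L,W);print("warmer",th,t,"res mm",((L@Q.T+t-W)*1e3).round(1).tolist())
for n,l in dict(a=(-.125,-.12),b=(-.125,-.055),c=(-.125,.01)).items(): print(n,Q@l+t)
print("slide local",Q.T@(P["slide"][:2]-t))
im=cv2.imread("pics/w1.png");H,S,V=hsv(im)
r=np.zeros(H.shape,bool); r[20:190,60:170]=1
for A,c,b in blobs(r&(H>8)&(H<25)&(S>150)&(V>110)): print("wax",A,c,g(c,.013)[:2])
for n,p,z in [("rearL",(105,180),.032),("rearR",(156,172),.032),("innerfootL",(91,90),.004),("innerfootR",(139,77),.004),("topL",(77,43),.051),("topR",(134,27),.051)]: print(n,g(p,z)[:2])
to(*P["jr"][:2],.15,th)
```

```text
pot [ 0.6001 -0.306 ]
bc [ 0.4794 -0.2846]
bb [ 0.4712 -0.3487]
ba [ 0.4632 -0.4129]
TL [ 0.5355 -0.1919]
TR [ 0.5039 -0.4482]
BR [ 0.4155 -0.4381]
BL [ 0.4457 -0.1797]
slide [ 0.4701 -0.2166]
jr [ 0.6325 -0.1223]
jg [0.431  0.0837]
warmer -0.11631224026904478 [ 0.6015 -0.3085] res mm [[0.2, -0.4], [-0.2, -0.0], [-0.9, 0.5], [1.4, -2.5], [-0.7, 1.9], [0.8, -0.1], [-0.3, 0.3], [-0.3, 0.1]]
a [ 0.4634 -0.4132]
b [ 0.471  -0.3487]
c [ 0.4785 -0.2841]
slide local [-0.1412  0.0761]
wax 79 [119.962   66.7215] [ 0.6746 -0.0173]
wax 88 [98.6591 72.8523] [0.6734 0.0237]
wax 96 [120.9375  83.3021] [ 0.6467 -0.0162]
wax 87 [100.1379  90.0345] [0.6436 0.0242]
rearL [0.4941 0.0313]
rearR [ 0.4969 -0.0632]
innerfootL [0.649  0.0475]
innerfootR [ 0.652  -0.0458]
topL [0.7245 0.0396]
topR [ 0.7235 -0.0624]
shift [ 122.4 -108.8  150.9] turn 0.016 | at [ 0.5001 -0.2184  0.3011] yaw -0.100 q6 1.17 t 1.4 open 92.9 F [-0.2 -0.4 -0.5]
```

Emit:
arm_command(increments="0.35 25 -22 20 0.016;0.35 55 -50 60 0.016;0.35 90 -80 100 0.016;0.35 115 -103 140 0.016;0.35 121 -108 160 0.016", grip_force=10)

```text
t: 1.85
tool_pos: [0.6324, -0.1233, 0.1397]
orientation: [-3.136, 0.185, 0.001]
force: [0.5, -1.2, -0.4]
opening: 0.0615
gripper_force: 0.0
```

Emit:
arm_command(increments="0.35 0 0 0 0;0.35 0 0 0 0")

```text
t: 2.05
tool_pos: [0.6305, -0.1241, 0.1402]
orientation: [-3.136, 0.186, 0.005]
force: [-0.6, 0.4, 0.1]
opening: 0.0606
gripper_force: 0.0
```

Run:
```python
from h import *
to(.631,-.122,.048,-.116)
im,mM=snap("wrist","pics/w2.png")
x,y=proj("wrist",(.631,-.122,.056),mM).astype(int);print(x,y)
H,S,V=hsv(im)
x0,y0=max(0,x-60),max(0,y-60)
cv2.imwrite("pics/w2c.png",cv2.resize(im[y0:y0+140,x0:x0+160],None,fx=3,fy=3));print(x0,y0)
```

```text
shift [ 0.5 -2.2 92.2] turn -0.002 | at [ 0.6305 -0.1241  0.1402] yaw -0.118 q6 1.42 t 2.0 open 60.6 F [-0.6  0.4  0.1]
251 194
191 134
```

View pics/w2c.png

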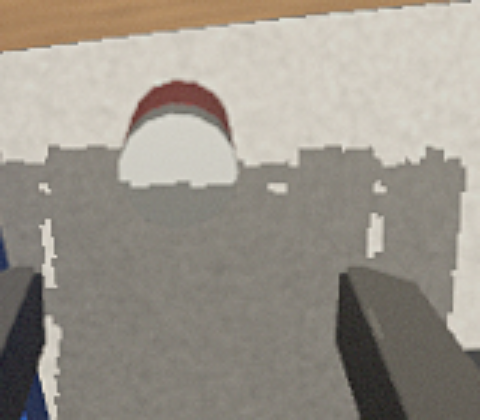

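Cap centred at about wrist px (251,191), so the jar is at (0.633, -0.122). I descend, squeeze to centre it, turn 90° and squeeze again.

Emit:
arm_command(increments="0.35 2.5 -2 20 0;0.35 2.5 -2 50 0;0.35 2.5 -2 80 0;0.35 2.5 -2 92 0;0.5 2.5 -2 92 0", grip_force=6)

```text
t: 2.6
tool_pos: [0.6337, -0.1223, 0.0495]
orientation: [-3.136, 0.187, 0.002]
force: [0.7, 0.4, -0.1]
opening: 0.0561
gripper_force: 0.0
```

Emit:
arm_command(increments="0.6 0 0 0 0;0.7 0 0 0 0;0.8 0 0 0 0;0.35 0 0 0 0;0.35 0 0 0 0")

```text
t: 3.1
tool_pos: [0.6353, -0.1215, 0.0508]
orientation: [3.136, -0.185, 0.002]
force: [-0.3, -0.3, 0.4]
opening: 0.0448
gripper_force: 0.0
```

Emit:
arm_command(increments="0.35 0 0 0 -0.14;0.35 0 0 0 -0.28;0.35 0 0 0 -0.42;0.35 0 0 0 -0.56;0.35 0 0 0 -0.7")

```text
t: 3.6
tool_pos: [0.6346, -0.1214, 0.0497]
orientation: [3.007, 0.91, -0.001]
force: [-0.3, 0.4, -0.7]
opening: 0.0605
gripper_force: 0.0
```

Emit:
arm_command(increments="0.35 0 0 0 -0.14;0.35 0 0 0 -0.28;0.35 0 0 0 -0.42;0.35 0 0 0 -0.56;0.35 0 0 0 -0.7")

```text
t: 4.1
tool_pos: [0.6346, -0.1213, 0.0496]
orientation: [-2.512, -1.886, 0.001]
force: [0.0, 0.0, 0.2]
opening: 0.0607
gripper_force: 0.0
```

Emit:
arm_command(increments="0.35 0 0 0 -0.14;0.35 0 0 0 -0.17;0.6 0 0 0 -0.17;0.8 0 0 0 -0.17;0.8 0 0 0 -0.17")

```text
t: 4.6
tool_pos: [0.6347, -0.1213, 0.0497]
orientation: [-2.351, -2.084, 0.0]
force: [0.7, -0.6, -0.4]
opening: 0.041
gripper_force: 0.0
```

Emit:
arm_command(increments="0.8 0 0 0 0;0.8 0 0 0 0;0.8 0 0 -15 0;0.8 0 0 -45 0;0.8 0 0 -75 0", grip_force=15)

```text
t: 5.1
tool_pos: [0.6341, -0.1212, 0.1258]
orientation: [-2.349, -2.085, 0.001]
force: [1.2, -0.1, 0.8]
opening: 0.0343
gripper_force: 15.0
```

Run:
```python
from h import *
to(.4634,-.4132,.15,1.455)
```

```text
shift [-310.3 -134.8  -24.1] turn -0.003 | at [ 0.6341 -0.1212  0.1258] yaw 1.452 q6 -0.15 t 5.1 open 34.3 F [ 1.2 -0.1  0.8]
```

Emit:
arm_command(increments="0.8 -20 -8 -10 0;0.8 -55 -24 -24 0;0.8 -95 -41 -24 0;0.8 -135 -59 -24 0;0.8 -175 -76 -24 0")

```text
t: 5.6
tool_pos: [0.5378, -0.2874, 0.1503]
orientation: [2.348, 2.085, 0.001]
force: [1.7, -0.9, 0.2]
opening: 0.0348
gripper_force: 15.0
```

Emit:
arm_command(increments="0.8 -40 -18 0 0;0.8 -80 -35 0 0;0.8 -115 -50 0 0;0.8 -132 -57 0 0;0.8 -135 -59 0 0")

```text
t: 6.1
tool_pos: [0.4629, -0.415, 0.1496]
orientation: [2.352, 2.081, -0.0]
force: [1.3, 0.4, -1.3]
opening: 0.0346
gripper_force: 15.0
```

Emit:
arm_command(increments="0.8 0 0 20 0;0.8 0 0 40 0;0.8 0 0 50 0;0.8 0 0 50 0")

```text
t: 6.5
tool_pos: [0.4637, -0.411, 0.0969]
orientation: [-2.346, -2.084, -0.0]
force: [-0.7, 0.2, -0.6]
opening: 0.0348
gripper_force: 15.0
```

Run:
```python
from h import *
to(.4634,-.4132,.0637,1.455)
im,mM=snap("wrist","pics/w3.png")
cv2.imwrite("pics/w3c.png",cv2.resize(im[90:384,100:420],None,fx=2,fy=2))
for n,p in dict(a=(.4634,-.4132),b=(.471,-.3487),c=(.4785,-.2841)).items(): print(n,2*(proj("wrist",(*p,.032),mM)-[100,90]))
print(2*(proj("wrist",(.4634,-.4132,.096),mM)-[100,90]))
```

```text
shift [-2.3  0.1 33.2] turn -0.002 | at [ 0.4637 -0.411   0.0969] yaw 1.453 q6 -0.69 t 6.5 open 34.8 F [-0.7  0.2 -0.6]
a [308.07180213 229.31440679]
b [308.14225489  71.47837852]
c [307.93131938 -91.56476237]
[307.51061498 294.13440924]
```

View pics/w3c.png

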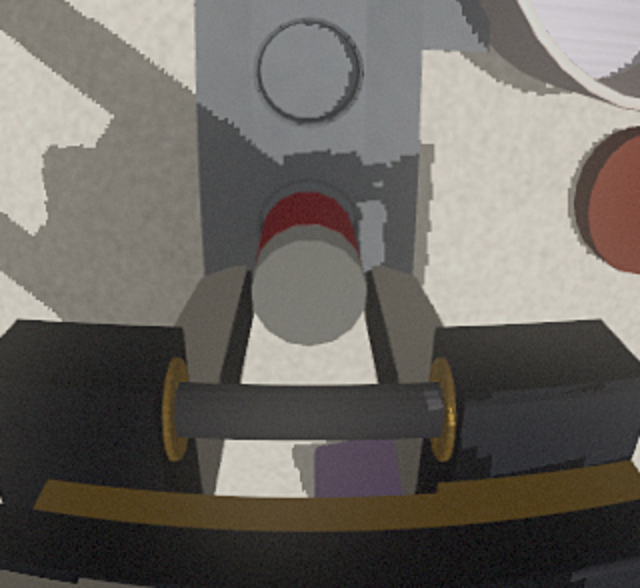

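Bore b is seen at (309,71), which matches the prediction. The jar cap is centred at (309,288) in the crop.

Run:
```python
from h import *
m=cam("wrist"); p=plane("wrist",(254.5,234),.1032,m); P,M,a,s=tool()
print(p,P, "jar-tcp in tool mm",M.T@(p-P)*1e3, "bore a-jar in tool mm", M.T@(np.array([.4634,-.4132,p[2]])-p)*1e3)
```

```text
[ 0.46491954 -0.40937353  0.1032    ] [ 0.4641486  -0.41183026  0.09833112] jar-tcp in tool mm [ 2.53616725  0.47138759 -4.86636792] bore a-jar in tool mm [-3.97862417e+00 -1.05897353e+00 -3.60438049e-03]
```

Emit:
arm_command(increments="0.8 -3 -0.5 0 0;0.8 -3.5 -0.5 8 0;0.8 -3.5 -0.5 14 0;0.8 -3.5 -0.5 18 0;0.8 -3.5 -0.5 22 0")

```text
t: 7.05
tool_pos: [0.4628, -0.4164, 0.0761]
orientation: [-2.349, -2.085, 0.0]
force: [-0.8, -0.5, -1.0]
opening: 0.035
gripper_force: 15.0
```

Emit:
arm_command(increments="0.8 0 0 4 0;0.8 0 0 8 0;0.8 0 0 11 0;0.8 0 0 11 0")

```text
t: 7.45
tool_pos: [0.4627, -0.4162, 0.065]
orientation: [-2.349, -2.085, 0.0]
force: [-0.5, 0.1, -0.1]
opening: 0.0347
gripper_force: 15.0
```

Emit:
arm_command(increments="0.8 0 0 1.5 0;0.6 0 0 1.5 0;0.35 0 0 1.5 0;0.35 0 0 1.5 0;0.35 0 0 -20 0")

```text
t: 7.95
tool_pos: [0.4612, -0.4147, 0.0826]
orientation: [-2.345, -2.082, 0.0]
force: [0.4, -0.2, -0.8]
opening: 0.0568
gripper_force: 0.0
```

Emit:
arm_command(increments="0.35 0 0 -40 0;0.35 15 0 -80 0;0.35 55 0 -100 0;0.35 100 0 -100 0;0.35 145 0 -100 0")

```text
t: 8.45
tool_pos: [0.4808, -0.2719, 0.1875]
orientation: [2.348, 2.082, 0.001]
force: [0.7, 0.8, -0.4]
opening: 0.0606
gripper_force: 0.0
```

Run:
```python
from h import *
to(.430,.083,.15,1.455)
im,mM=snap("top","pics/t2.png")
x,y=proj("top",(.4634,-.4132,.07),mM).astype(int);print(x,y)
cv2.imwrite("pics/t2c.png",cv2.convertScaleAbs(cv2.resize(im[185:255,300:400],None,fx=4,fy=4,interpolation=2),alpha=1.4))
```

```text
shift [346.3 -93.1  36.7] turn -0.004 | at [ 0.4808 -0.2719  0.1875] yaw 1.451 q6 -0.49 t 8.4 open 60.6 F [ 0.7  0.8 -0.4]
386 222
```

View pics/t2c.png

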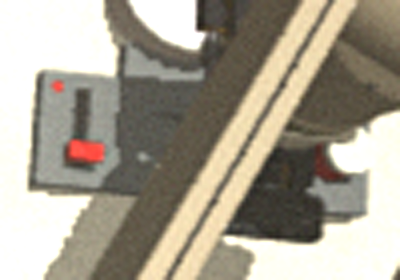

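The red jar stands upright in bore a (cap at top px 387,223). Next is the green jar.

Emit:
arm_command(increments="0.35 35 -10 0 0;0.35 75 -20 0 0;0.35 120 -32 0 0;0.35 165 -44 0 0;0.35 205 -55 0 0")

```text
t: 9.0
tool_pos: [0.4495, -0.0607, 0.1861]
orientation: [2.349, 2.085, 0.001]
force: [1.2, 0.3, 0.7]
opening: 0.0605
gripper_force: 0.0
```

Emit:
arm_command(increments="0.35 45 -12 0 0;0.35 90 -25 10 0;0.35 125 -34 20 0;0.35 138 -37 36 0;0.35 141 -38 36 0")

```text
t: 9.5
tool_pos: [0.4273, 0.0835, 0.148]
orientation: [-2.345, -2.088, 0.003]
force: [-0.7, -0.0, 0.2]
opening: 0.0602
gripper_force: 0.0
```

Run:
```python
from h import *
m=cam("wrist")
to(.430,.083,.05,1.455)
im,mM=snap("wrist","pics/w4.png")
x,y=proj("wrist",(.430,.083,.056),mM);print(x,y)
x0,y0=int(x)-80,int(y)-80
cv2.imwrite("pics/w4c.png",cv2.resize(im[y0:y0+140,x0:x0+160],None,fx=3,fy=3));print(x0,y0)
```

```text
shift [-0.2  3.  98. ] turn -0.000 | at [0.4273 0.0835 0.148 ] yaw 1.455 q6 0.19 t 9.5 open 60.2 F [-0.7 -0.   0.2]
257.1494725927049 192.8830613116448
177 112
```

View pics/w4c.png

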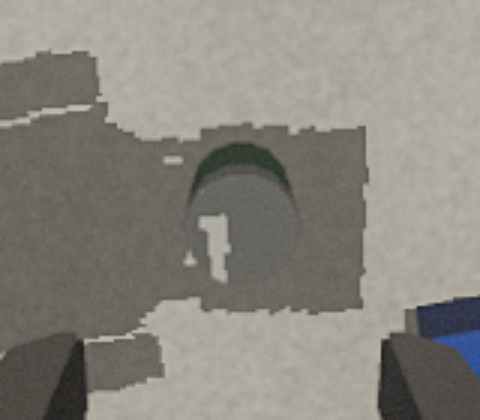

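Cap centred at wrist px (258.7,188.7), so the target is shifted about +4 mm in tool x.

Emit:
arm_command(increments="0.35 3.5 4 20 0;0.35 3.5 4 55 0;0.35 3.5 4 88 0;0.35 3.5 4 98 0;0.35 3.5 4 98 0")

```text
t: 10.05
tool_pos: [0.4325, 0.0841, 0.0511]
orientation: [-2.35, -2.083, 0.003]
force: [-0.4, -0.7, 0.5]
opening: 0.0606
gripper_force: 0.0
```

Emit:
arm_command(increments="0.5 0 0 0 0;0.8 0 0 0 0;0.8 0 0 0 0;0.8 0 0 0 0;0.8 0 0 0 0", grip_force=15)

```text
t: 10.55
tool_pos: [0.4335, 0.0852, 0.0524]
orientation: [2.349, 2.085, 0.001]
force: [-9.8, 0.2, 21.2]
opening: 0.025
gripper_force: 10.8
```

Run:
```python
from h import *
to(.471,-.3487,.15,1.455)
```

```text
shift [-426.3   88.7  -97.6] turn -0.003 | at [0.4335 0.0852 0.0524] yaw 1.452 q6 0.20 t 10.6 open 25.0 F [-9.8  0.2 21.2]
```

Run:
```python
from h import *
im,mM=snap("wrist","pics/w5.png"); sc=robot.read_camera("scene")
x,y=proj("scene",(.432,.086,.03)).astype(int)
a=cv2.resize(im[130:330,150:380],None,fx=1.9,fy=1.9); b=cv2.resize(sc[y-45:y+45,x-40:x+40],None,fx=4.2,fy=4.2)
b=cv2.resize(b,(336,a.shape[0])); cv2.imwrite("pics/w5c.png",np.hstack([a,b]))
```

```text
(no output)
```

View pics/w5c.png

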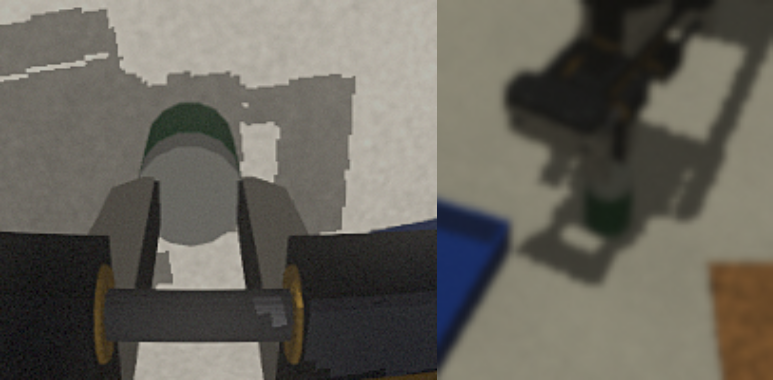

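Run:
```python
from h import *
m=cam("wrist"); p=plane("wrist",(250,232.6),.056,m); P,M,a,s=tool()
print(p,P, "jar-tcp in tool mm",M.T@(p-P)*1e3, s["opening"],s["force"])
```

```text
[0.43122945 0.0880897  0.056     ] [0.43319617 0.08534906 0.05329779] jar-tcp in tool mm [ 2.48899538 -2.27963515 -2.69985247] 0.020459905019804638 [-9.62037392  0.18309059 19.95715011]
```

Emit:
arm_command(increments="0.7 0 0 0 0;0.5 0 0 0 0;0.35 0 0 0 0;0.35 0 0 0 0;0.35 0 0 0 0")

```text
t: 11.15
tool_pos: [0.4334, 0.0851, 0.0519]
orientation: [2.35, 2.085, 0.0]
force: [-0.2, 0.2, 1.8]
opening: 0.0553
gripper_force: 1.3
```

Run:
```python
from h import *
im,mM=snap("wrist","pics/w6.png"); to(.471,-.3487,.15,1.455)
cv2.imwrite("pics/w6c.png",cv2.resize(im[130:330,150:380],None,fx=2.5,fy=2.5))
```

```text
shift [-426.2   89.   -98.4] turn -0.003 | at [0.4332 0.085  0.0516] yaw 1.452 q6 0.20 t 11.2 open 58.4 F [-0.5  0.7  2.6]
```

View pics/w6c.png

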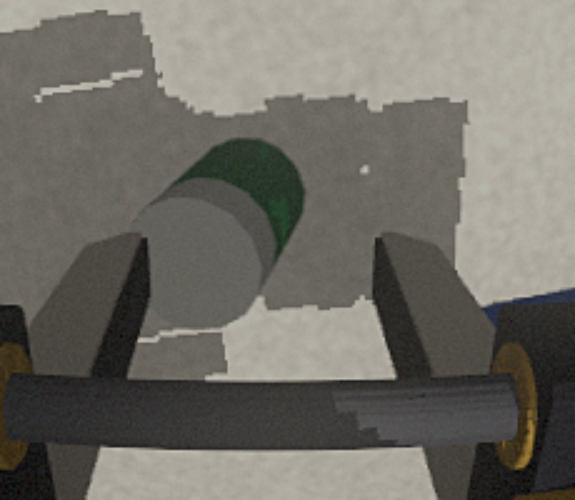

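Run:
```python
from h import *
m=cam("wrist"); P,M,a,s=tool()
print("nadir",proj("wrist",(*m[0]["eye"][:2],0),m),s["opening"],s["force"],P)
c=plane("wrist",(230,235),.056,m); print("cap",c,M.T@(c-P)*1e3)
im=cv2.imread("pics/w6.png");H,S,V=hsv(im)
def outl(c,z,r): 
    t=np.linspace(0,2*np.pi,8,endpoint=False); q=np.array([proj("wrist",(c[0]+r*np.cos(u),c[1]+r*np.sin(u),z),m) for u in t]); return q.min(0),q.max(0)
for z in(.056,.03,0): print(z,outl(c,z,.018))
r=np.zeros(H.shape,bool); r[170:280,200:290]=1
for A,q,b in blobs(r&(H>45)&(H<90)&(S>90)): ys,xs=np.where(b); print("green",A,q,xs.min(),xs.max(),ys.min(),ys.max())
for n in("top","scene"):
    I=robot.read_camera(n); h,s_,v=hsv(I); x,y=proj(n,(.432,.086,.03)).astype(int); r=np.zeros(h.shape,bool); r[y-15:y+15,x-15:x+15]=1
    for A,q,b in blobs(r&(h>45)&(h<90)&(s_>90),5): ys,xs=np.where(b); print(n,"green",A,q,xs.min(),xs.max(),ys.min(),ys.max(),plane(n,q,.02),"exp",proj(n,(.432,.087,.02)))
```

```text
nadir [254.17103976 107.37613058] 0.05842742593527275 [-0.48367364  0.70584117  2.57066913] [0.43316808 0.0850411  0.05164766]
cap [0.41900782 0.08829934 0.056     ] [  1.55447619 -14.44807226  -4.34840863]
0.056 (array([201.30682474, 207.32262744]), array([259.40421428, 260.54061251]))
0.03 (array([207.42637983, 194.55756801]), array([258.78079506, 242.62810192]))
0 (array([213.0105272 , 183.27590555]), array([258.21758601, 226.29002575]))
green 91 [262.        216.8021978] 257 267 208 230
scene green 41 [287.04878049 189.58536585] 284 291 186 193 [0.42913868 0.08849032 0.02      ] exp [286.27524118 189.9946097 ]
```

Emit:
arm_command(increments="0.25 0 0 0 0;0.15 0 0 0 0;0.1 0 0 0 0;0.1 0 0 0 0;0.1 0 0 0 0", grip_force=6)

```text
t: 11.8
tool_pos: [0.4332, 0.085, 0.0516]
orientation: [-2.35, -2.085, 0.0]
force: [0.1, 0.6, -0.9]
opening: 0.0836
gripper_force: 0.0
```

Run:
```python
from h import *
im,mM=snap("wrist","pics/w7.png"); to(.471,-.3487,.15,1.455)
cv2.imwrite("pics/w7c.png",cv2.resize(im[130:330,130:400],None,fx=2.5,fy=2.5))
```

```text
shift [-426.2   89.   -98.3] turn -0.003 | at [0.4332 0.085  0.0517] yaw 1.452 q6 0.20 t 11.8 open 83.5 F [0.2 0.5 0.1]
```

View pics/w7c.png

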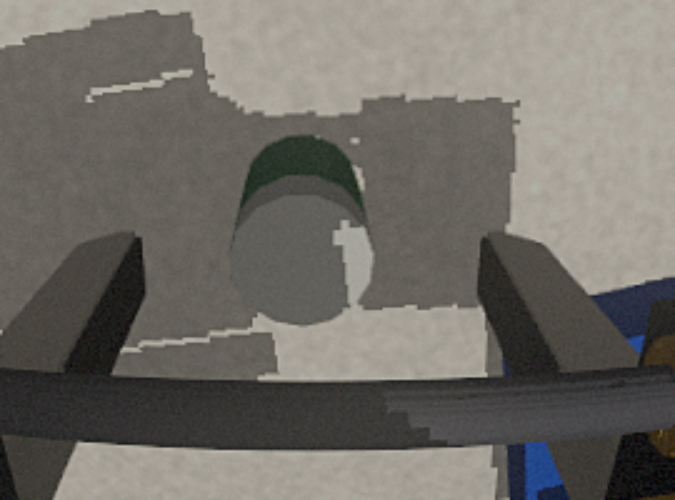

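The jar is upright again, with its cap at wrist px (251,234). I re-grip centred, lower and gradually.

Emit:
arm_command(increments="0.2 2 -2 3 0;0.35 2 -2 3 0;0.45 2 -2 3 0;0.52 2 -2 3 0;0.56 2 -2 3 0", grip_force=10)

```text
t: 12.35
tool_pos: [0.4316, 0.0872, 0.0488]
orientation: [2.35, 2.085, 0.0]
force: [-0.5, 0.7, 0.5]
opening: 0.0486
gripper_force: 0.0
```

Emit:
arm_command(increments="0.6 0 0 0 0;0.64 0 0 0 0;0.68 0 0 0 0;0.7 0 0 0 0;0.7 0 0 0 0")

```text
t: 12.85
tool_pos: [0.4315, 0.0873, 0.0488]
orientation: [-2.35, -2.085, 0.0]
force: [-0.5, 0.6, 0.9]
opening: 0.0354
gripper_force: 10.0
```

Emit:
arm_command(increments="0.75 0 0 -10 0;0.75 0 0 -35 0;0.75 0 0 -65 0;0.75 -15 3 -90 0;0.75 -45 10 -101 0")

```text
t: 13.35
tool_pos: [0.4376, 0.0422, 0.1533]
orientation: [2.345, 2.087, 0.006]
force: [1.1, 0.0, -0.2]
opening: 0.0351
gripper_force: 10.0
```

Emit:
arm_command(increments="0.75 -40 8 0 0;0.75 -80 17 0 0;0.75 -120 25 0 0;0.75 -160 34 0 0;0.75 -200 42 0 0")

```text
t: 13.85
tool_pos: [0.4541, -0.164, 0.1506]
orientation: [2.349, 2.085, 0.001]
force: [0.6, -0.1, -0.7]
opening: 0.0348
gripper_force: 10.0
```

Emit:
arm_command(increments="0.75 -40 8 0 0;0.75 -80 17 0 0;0.75 -120 26 0 0;0.75 -155 34 0 0;0.75 -180 38 0 0")

```text
t: 14.35
tool_pos: [0.4703, -0.3479, 0.1502]
orientation: [2.351, 2.083, -0.0]
force: [-0.5, -0.4, -0.8]
opening: 0.0352
gripper_force: 10.0
```

Emit:
arm_command(increments="0.75 -3 1 20 0;0.75 -3 1 40 0;0.75 -3 1 52 0;0.75 -3 1 52 0;0.75 -3 1 52 0")

```text
t: 14.85
tool_pos: [0.4712, -0.3483, 0.0983]
orientation: [2.349, 2.086, 0.0]
force: [-0.1, -0.1, -1.6]
opening: 0.0347
gripper_force: 10.0
```

Run:
```python
from h import *
P=[tool()[0]]
to(.471,-.3487,.0628,1.455)
im,mM=snap("wrist","pics/w8.png"); to(.471,-.3487,.0628,1.455)
c=proj("wrist",(.471,-.3487,.0628+.04),mM);print(c)
# cap circle
g=cv2.cvtColor(im,cv2.COLOR_BGR2GRAY)
for q in cv2.HoughCircles(cv2.GaussianBlur(g[190:285,200:310],(3,3),0),cv2.HOUGH_GRADIENT,1,10,param1=60,param2=12,minRadius=24,maxRadius=33)[0][:5]: print(q+[200,190,0])
```

```text
shift [-0.4 -0.2 35.5] turn -0.003 | at [ 0.4712 -0.3483  0.0983] yaw 1.452 q6 -0.61 t 14.8 open 34.7 F [-0.1 -0.1 -1.6]
shift [-0.1 -0.7 36.2] turn -0.003 | at [ 0.4717 -0.3487  0.099 ] yaw 1.452 q6 -0.61 t 14.9 open 35.4 F [ 0.3  1.1 -0.4]
[253.4140466  238.08656075]
[253.5        241.5         30.20000076]
[253.5        227.5         24.60000038]
```

Run:
```python
from h import *
for f in("w3","w8"):
    im=cv2.imread(f"pics/{f}.png"); 
    print(f,[(y,im[y,250:258].mean(0).astype(int).tolist()) for y in range(190,282,3)])
```

```text
w3 [(190, [34, 33, 85]), (193, [36, 35, 88]), (196, [35, 35, 88]), (199, [35, 34, 87]), (202, [70, 73, 98]), (205, [87, 92, 92]), (208, [87, 93, 94]), (211, [115, 122, 123]), (214, [111, 118, 119]), (217, [113, 120, 121]), (220, [114, 120, 122]), (223, [113, 121, 122]), (226, [112, 120, 122]), (229, [113, 120, 122]), (232, [115, 121, 122]), (235, [113, 120, 121]), (238, [114, 121, 121]), (241, [113, 120, 121]), (244, [115, 121, 123]), (247, [114, 120, 122]), (250, [116, 121, 123]), (253, [116, 121, 123]), (256, [115, 120, 124]), (259, [115, 121, 123]), (262, [125, 133, 135]), (265, [182, 193, 198]), (268, [184, 194, 199]), (271, [186, 196, 202]), (274, [185, 195, 200]), (277, [181, 193, 198]), (280, [186, 196, 201])]
w8 [(190, [43, 59, 34]), (193, [43, 60, 35]), (196, [43, 61, 36]), (199, [40, 58, 34]), (202, [39, 56, 30]), (205, [95, 99, 101]), (208, [91, 95, 97]), (211, [88, 94, 94]), (214, [117, 125, 125]), (217, [116, 123, 125]), (220, [115, 123, 123]), (223, [116, 123, 124]), (226, [116, 123, 124]), (229, [116, 123, 124]), (232, [116, 124, 124]), (235, [116, 123, 123]), (238, [115, 123, 123]), (241, [116, 123, 123]), (244, [116, 121, 124]), (247, [117, 123, 124]), (250, [117, 122, 124]), (253, [117, 124, 125]), (256, [117, 123, 124]), (259, [116, 121, 123]), (262, [117, 124, 124]), (265, [35, 37, 92]), (268, [89, 93, 108]), (271, [93, 98, 100]), (274, [94, 100, 101]), (277, [115, 122, 124]), (280, [192, 202, 202])]
```

Emit:
arm_command(increments="0.75 -1 -0.3 10 0;0.75 -1 -0.3 16 0;0.75 -1 -0.3 20 0;0.75 -1 -0.3 24 0;0.75 -1 -0.3 28 0")

```text
t: 15.4
tool_pos: [0.4707, -0.3494, 0.0694]
orientation: [-2.35, -2.085, -0.0]
force: [0.7, -0.3, -1.0]
opening: 0.0354
gripper_force: 10.0
```

Emit:
arm_command(increments="0.75 0 0 4 0;0.75 0 0 7 0;0.75 0 0 9 0;0.75 0 0 9 0")

```text
t: 15.8
tool_pos: [0.4711, -0.3502, 0.0623]
orientation: [2.348, 2.084, -0.0]
force: [-3.7, 0.9, 8.9]
opening: 0.0354
gripper_force: 10.1
```

Emit:
arm_command(increments="0.6 0 0 0 0;0.35 0 0 0 0;0.3 0 0 0 0;0.3 0 0 -20 0;0.3 0 0 -50 0")

```text
t: 16.3
tool_pos: [0.4691, -0.348, 0.1085]
orientation: [-2.346, -2.082, 0.001]
force: [0.1, -0.4, 0.5]
opening: 0.0629
gripper_force: 0.0
```

Emit:
arm_command(increments="0.2 0 0 -40 0;0.1 20 -3 -80 0;0.1 60 -8 -100 0;0.1 105 -14 -100 0;0.1 150 -20 -100 0")

```text
t: 16.8
tool_pos: [0.469, -0.1972, 0.2119]
orientation: [2.349, 2.083, 0.002]
force: [0.7, 0.1, -0.9]
opening: 0.0833
gripper_force: 0.0
```

Emit:
arm_command(increments="0.1 45 -6 0 0;0.1 90 -12 0 0;0.1 135 -18 0 0;0.1 180 -24 0 0;0.1 225 -30 0 0")

```text
t: 17.3
tool_pos: [0.4652, 0.0306, 0.2108]
orientation: [2.35, 2.085, 0.001]
force: [1.9, 0.2, -0.0]
opening: 0.0838
gripper_force: 0.0
```

Emit:
arm_command(increments="0.1 45 -6 0 0.13;0.1 90 -12 0 0.27;0.1 135 -18 0 0.4;0.1 175 -23 0 0.53;0.1 190 -25 0 0.66")

```text
t: 17.8
tool_pos: [0.4626, 0.2239, 0.2106]
orientation: [-2.899, -1.207, -0.0]
force: [0.1, -1.4, -0.8]
opening: 0.0838
gripper_force: 0.0
```

Emit:
arm_command(increments="0.1 0 0 0 0;0.1 0 0 0 0")

```text
t: 18.0
tool_pos: [0.4631, 0.2203, 0.2104]
orientation: [2.895, 1.218, -0.001]
force: [-0.4, -0.5, -0.2]
opening: 0.0838
gripper_force: 0.0
```

Run:
```python
from h import *
to(.463,.270,.2,.785)
im,mM=snap("wrist","pics/w9.png")
sc=robot.read_camera("scene"); cv2.imwrite("pics/s9.png",sc); top=robot.read_camera("top"); cv2.imwrite("pics/t9.png",top)
for n,p in dict(hand=(.463,.270,.088)).items(): print(n,proj("wrist",p,mM))
I=np.hstack([cv2.resize(im[60:360,60:460],None,fx=1.2,fy=1.2),np.vstack([cv2.resize(sc[135:195,130:220],(300,180),interpolation=2),cv2.resize(top[190:250,300:400],(300,180),interpolation=2)])])
cv2.imwrite("pics/w9c.png",I); print(I.shape)
```

```text
shift [ 35.5 -34.8  10.4] turn 0.012 | at [0.4631 0.2203 0.2104] yaw 0.797 q6 1.12 t 18.0 open 83.8 F [-0.4 -0.5 -0.2]
hand [218.84309502 149.65229336]
(360, 780, 3)
```

View pics/w9c.png

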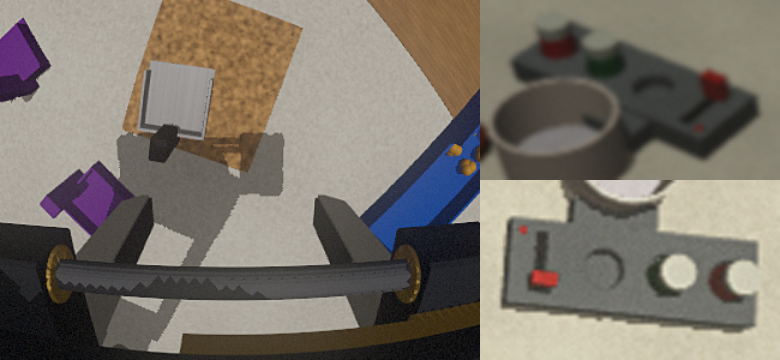

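Both jars stand in their bores: the green one is in b and the red one in a. The scoop has been knocked on the mat: its handle top is now at wrist px of about (191,187) against a predicted (219,150). I re-measure it.

Run:
```python
from h import *
np.set_printoptions(precision=4,suppress=True)
m=cam("wrist"); c=lambda x,y:(60+x/1.2,60+y/1.2)
for n,p,z in [("lipL",(152,62),.004),("lipR",(215,68),.004),("rearR",(208,140),.028),("rearL",(140,132),.028),("htop",(157,154),.088),("mat1",(302,26),.002),("mat2",(122,130),.002)]: print(n,plane("wrist",c(*p),z,m)[:2])
im=cv2.imread("pics/w9.png"); H,S,V=hsv(im)
r=np.zeros(H.shape,bool); r[100:205,165:240]=1
for A,q,b in blobs(r&(V<62),20):
    ys,xs=np.where(b); print("dark",A,q,xs.min(),xs.max(),ys.min(),ys.max(),cv2.boxPoints(box(b)).tolist())
for f in("top0","t9"):
    I=cv2.imread(f"pics/{f}.png");h,s,v=hsv(I); r=np.zeros(h.shape,bool); r[195:250,135:190]=1
    for A,q,b in blobs(r&(s<60)&(v>100),60): print(f,"floor",A,q,plane("top",q,.004)[:2],[plane("top",k,.01)[:2].round(3).tolist() for k in cv2.boxPoints(box(b))])
    for A,q,b in blobs(r&(v<70),8): print(f,"dark",A,q,plane("top",q,.07)[:2])
```

```text
lipL [0.4541 0.3315]
lipR [0.4962 0.2789]
rearR [0.4411 0.2323]
rearL [0.3971 0.2881]
htop [0.4139 0.262 ]
mat1 [0.5937 0.2477]
mat2 [0.3751 0.3056]
dark 565 [195.7062 179.1982] 184 209 164 195 [[176.78402709960938, 187.31198120117188], [196.6920166015625, 158.55599975585938], [213.69601440429688, 170.3280029296875], [193.78802490234375, 199.083984375]]
top0 floor 132 [142.1667 198.3333] [0.5593 0.3433] [[0.569, 0.365], [0.568, 0.298], [0.536, 0.297], [0.537, 0.363]]
top0 floor 179 [185.1844 203.7374] [0.5396 0.2059] [[0.567, 0.231], [0.567, 0.193], [0.486, 0.192], [0.487, 0.23]]
top0 floor 425 [155.7035 219.4353] [0.4907 0.2983] [[0.488, 0.344], [0.537, 0.293], [0.488, 0.247], [0.439, 0.299]]
top0 floor 200 [138.96  239.515] [0.4283 0.3487] [[0.486, 0.362], [0.485, 0.324], [0.398, 0.321], [0.399, 0.358]]
top0 floor 132 [181.8333 245.6667] [0.4067 0.2144] [[0.428, 0.257], [0.427, 0.191], [0.396, 0.191], [0.397, 0.256]]
top0 dark 88 [161.8295 227.7727] [0.4575 0.2634]
t9 floor 69 [186.1159 244.4493] [0.4103 0.2011] [[0.427, 0.213], [0.427, 0.191], [0.396, 0.191], [0.396, 0.213]]
t9 dark 806 [172.4888 214.8238] [0.4958 0.2326]
t9 dark 494 [142.5182 232.1964] [0.4453 0.3202]
```

Run:
```python
from h import *
to(.418,.261,.072,.67)
print(plane("top",(162,285),.01), plane("top",(145,286),.086))
```

```text
shift [ -2.2 -61.6 138.7] turn 0.123 | at [0.4635 0.2194 0.2107] yaw 0.793 q6 1.12 t 18.1 open 83.9 F [-0.3 -0.7  0.1]
[0.28833806 0.27185482 0.01      ] [0.29069007 0.30328627 0.086     ]
```

Emit:
arm_command(increments="0.3 -1 -30 10 0.06;0.5 -2 -60 25 0.123;0.5 -2 -62 45 0.123;0.5 -2 -62 60 0.123;0.5 -2 -62 60 0.123", grip_force=10)

```text
t: 18.65
tool_pos: [0.4166, 0.261, 0.1483]
orientation: [2.967, 1.031, -0.006]
force: [-0.8, 0.7, -0.9]
opening: 0.0491
gripper_force: 0.0
```

Run:
```python
from h import *
np.set_printoptions(precision=4,suppress=True)
to(.418,.261,.072,.67)
im,m=snap("wrist","pics/w10.png"); H,S,V=hsv(im); P,M,a,s=tool()
q=proj("wrist",(.418,.261,.088),m); print("exp htop",q)
x,y=q.astype(int); r=np.zeros(H.shape,bool); r[y-50:y+40,x-40:x+40]=1
for A,c,b in blobs(r&(V<60),20):
    ys,xs=np.where(b); print("dark",A,c,xs.min(),xs.max(),ys.min(),ys.max(),cv2.boxPoints(box(b)).round(0).tolist(), M.T@(plane("wrist",c,.088,m)-P)*1e3)
```

```text
shift [ 1.4  0.9 76.3] turn -0.001 | at [0.4166 0.261  0.1483] yaw 0.669 q6 1.36 t 18.6 open 49.1 F [-0.8  0.7 -0.9]
exp htop [254.9469 202.3231]
dark 706 [249.738  193.2436] 240 259 173 212 [[239.0, 212.0], [242.0, 172.0], [260.0, 173.0], [258.0, 213.0]] [ 8.023  -3.5873 61.775 ]
```

Emit:
arm_command(increments="0.5 1 -2 20 0;0.5 1 -2 45 0;0.5 1 -2 68 0;0.5 1 -2 76 0;0.6 1 -2 76 0", grip_force=20)

```text
t: 19.2
tool_pos: [0.4173, 0.2641, 0.0744]
orientation: [2.968, 1.03, -0.002]
force: [-0.6, -0.0, 0.5]
opening: 0.0421
gripper_force: 0.0
```

Emit:
arm_command(increments="0.7 0 0 0 0;0.78 0 0 0 0;0.84 0 0 0 0;0.9 0 0 0 0;0.9 0 0 0 0")

```text
t: 19.7
tool_pos: [0.4178, 0.2653, 0.0757]
orientation: [-2.967, -1.031, -0.002]
force: [-2.1, 0.9, 6.1]
opening: 0.0156
gripper_force: 19.9
```

Emit:
arm_command(increments="0.95 0 0 0 0;0.95 0 0 0 0;0.95 0 0 -5 0;0.95 0 0 -20 0;0.95 0 0 -35 0", grip_force=40)

```text
t: 20.2
tool_pos: [0.4169, 0.2645, 0.1106]
orientation: [2.967, 1.031, -0.001]
force: [0.0, 0.4, -1.1]
opening: 0.0152
gripper_force: 39.9
```

Run:
```python
from h import *
np.set_printoptions(precision=4,suppress=True)
to(.55,-.0,.2,-.0)
# tray pose from top0 via blue mask edges + w1 corners
im=cv2.imread("pics/w10.png")
t=cv2.imread("pics/top0.png");H,S,V=hsv(t)
m=(H>105)&(H<128)&(S>150)&(V>60)
for y in range(160,216,5):
    xs=np.where(m[y,225:275])[0]+225
    print(y,xs.min(),xs.max(),plane("top",(xs.min()-.5,y),.032)[:2],plane("top",(xs.max()+.5,y),.032)[:2],[round(int(v)) for v in V[y,xs.min():xs.max()+1]][::2])
```

```text
shift [-59.7 290.  -89.4] turn 0.669 | at [0.4169 0.2645 0.1106] yaw 0.669 q6 1.36 t 20.2 open 15.2 F [ 0.   0.4 -1.1]
160 237 261 [0.6743 0.0397] [ 0.6733 -0.0404] [119, 111, 184, 187, 110, 154, 151, 145, 154, 186, 179, 161, 136]
165 237 261 [0.6578 0.0398] [ 0.6567 -0.0401] [153, 160, 64, 58, 150, 156, 157, 159, 81, 69, 106, 160, 144]
170 238 262 [0.6413 0.0368] [ 0.6402 -0.0429] [138, 168, 191, 189, 116, 157, 145, 146, 196, 153, 135, 164, 119]
175 238 262 [0.625 0.037] [ 0.6239 -0.0425] [160, 157, 150, 152, 162, 159, 158, 160, 150, 163, 160, 161, 140]
180 238 262 [0.6087 0.0372] [ 0.6076 -0.0421] [157, 161, 163, 155, 162, 160, 159, 157, 158, 159, 155, 160, 143]
185 238 263 [0.5925 0.0374] [ 0.5913 -0.0449] [160, 164, 157, 161, 162, 160, 160, 165, 160, 158, 163, 159, 159]
190 239 263 [0.5763 0.0344] [ 0.5752 -0.0445] [133, 161, 162, 159, 161, 165, 160, 158, 163, 161, 156, 161, 145]
195 239 264 [0.5603 0.0346] [ 0.5591 -0.0472] [146, 162, 161, 163, 162, 163, 162, 166, 159, 164, 164, 164, 153]
200 240 264 [0.5443 0.0317] [ 0.5431 -0.0468] [118, 167, 162, 163, 161, 161, 161, 162, 161, 165, 159, 161, 144]
205 240 264 [0.5284 0.0319] [ 0.5272 -0.0464] [132, 163, 158, 162, 159, 161, 163, 164, 164, 162, 161, 163, 144]
210 240 265 [0.5126 0.0321] [ 0.5113 -0.0492] [149, 161, 163, 164, 161, 160, 164, 159, 158, 159, 162, 162, 162]
215 240 253 [0.4969 0.0323] [ 0.4962 -0.0113] [166, 165, 166, 170, 165, 170, 145]
```

Emit:
arm_command(increments="0.95 0 0 -20 0;0.95 -8 28 -45 0;0.95 -18 65 -50 0;0.95 -30 105 -50 0;0.95 -41 141 -50 0")

```text
t: 20.7
tool_pos: [0.4738, 0.1273, 0.162]
orientation: [2.967, 1.032, 0.004]
force: [0.7, -0.4, -0.7]
opening: 0.0157
gripper_force: 39.9
```

Emit:
arm_command(increments="0.95 -10 36 0 0.12;0.95 -22 75 0 0.24;0.95 -32 112 0 0.36;0.95 -40 136 0 0.48;0.95 -41 141 0 0.6")

```text
t: 21.2
tool_pos: [0.5289, -0.0104, 0.1613]
orientation: [3.139, 0.095, 0.003]
force: [0.6, 0.1, -1.4]
opening: 0.0152
gripper_force: 39.9
```

Emit:
arm_command(increments="0.95 0 0 5 0.02;0.95 0 0 5 0.02;0.95 0 0 5 0.02")

```text
t: 21.5
tool_pos: [0.5275, -0.0066, 0.1548]
orientation: [-3.14, -0.082, 0.001]
force: [0.0, 0.2, -0.7]
opening: 0.0157
gripper_force: 39.9
```

Run:
```python
from h import *
np.set_printoptions(precision=4,suppress=True)
to(.528,-.008,.125,.05)
im,m=snap("wrist","pics/w11.png"); cv2.imwrite("pics/w11c.png",cv2.resize(im,None,fx=1.5,fy=1.5))
H,S,V=hsv(im)
for A,c,b in blobs((H>8)&(H<25)&(S>150)&(V>90),30): print("wax",A,c,plane("wrist",c,.013,m)[:2])
```

```text
shift [ 0.5  1.4 29.8] turn 0.002 | at [ 0.5275 -0.0066  0.1548] yaw 0.052 q6 1.41 t 21.5 open 15.7 F [ 0.   0.2 -0.7]
wax 279 [233.4301  42.0179] [0.673  0.0223]
wax 266 [275.0602  42.3158] [ 0.675  -0.0204]
wax 252 [270.504   67.7937] [ 0.6471 -0.0172]
wax 237 [232.2321  68.1814] [0.6447 0.022 ]
wax 32 [219.7812 283.8125] [0.3922 0.0289]
wax 85 [288.4824 293.0471] [ 0.3823 -0.0582]
```

View pics/w11c.png

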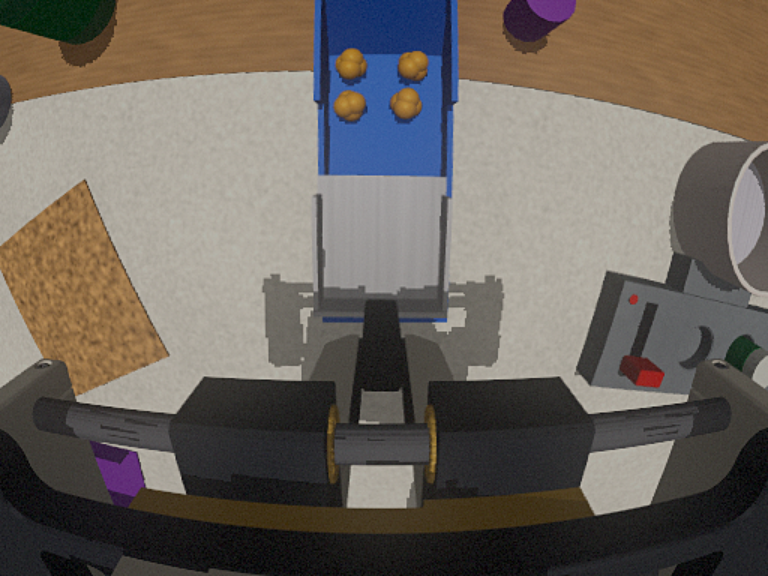

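The view shows the scoop held over the tray rear with its mouth to the ramp. All 4 nuggets are ahead of it, at crop (352,65), (413,66), (350,105) and (406,103). Next I measure the tray's centre line against the scoop.

Run:
```python
from h import *
np.set_printoptions(precision=4,suppress=True)
m=cam("wrist"); im=cv2.imread("pics/w11.png");H,S,V=hsv(im)
b=(H>105)&(H<128)&(S>120)&(V>40)
C=[]
for y in range(72,112,5):
    xs=np.where(b[y,180:330])[0]+180
    l,r=plane("wrist",(xs.min()-.5,y),.032,m),plane("wrist",(xs.max()+.5,y),.032,m); c=(l+r)/2; C.append(c); print(y,xs.min(),xs.max(),np.linalg.norm(l-r),c[:2])
for y in range(15,60,10):
    xs=np.where(b[y,180:330])[0]+180
    l,r=plane("wrist",(xs.min()-.5,y),.051,m),plane("wrist",(xs.max()+.5,y),.051,m); c=(l+r)/2; C.append(c); print(y,xs.min(),xs.max(),np.linalg.norm(l-r),c[:2])
C=np.array(C); k=np.polyfit(C[:,0],C[:,1],1); print("yaw",np.arctan(k[0]),"y at .528",np.polyval(k,.528),"at .6",np.polyval(k,.6), "foot", plane("wrist",(254,54/1.5),.004,m))
# scoop lip: bright floor's front edge
P,M,a,s=tool()
for n,p,z in [("lipL",(316,177),.084),("lipR",(447,177),.084),("rearL",(318,313),.108),("rearR",(446,312),.108)]:
    q=plane("wrist",np.array(p)/1.5,z,m); print(n,q, M.T@(q-P)*1e3)
```

```text
72 213 301 0.08634631962971627 [ 0.6405 -0.0035]
77 212 301 0.08735747058497118 [ 0.6355 -0.0033]
82 212 301 0.08740350098325002 [ 0.6305 -0.0036]
87 212 301 0.0874661787340069 [ 0.6256 -0.0038]
92 213 301 0.08656126933730159 [ 0.6206 -0.0046]
97 212 301 0.08764146170090122 [ 0.6157 -0.0044]
102 212 300 0.08676273460275451 [ 0.6107 -0.0041]
107 212 301 0.0878835185188405 [ 0.6058 -0.0049]
15 210 304 0.0871324518721683 [ 0.6938 -0.0006]
25 210 304 0.08681284890163934 [ 0.6837 -0.0011]
35 210 304 0.08656642042085992 [ 0.6737 -0.0016]
45 209 304 0.0873129683545493 [ 0.664  -0.0017]
55 210 304 0.08628444518355442 [ 0.6544 -0.0026]
yaw 0.04858472964619619 y at .528 -0.008636618120711575 at .6 -0.0051357625908497115 foot [0.6829 0.0017 0.004 ]
lipL [0.5946 0.0319 0.084 ] [ 68.9964 -34.9101  70.9171]
lipR [ 0.5984 -0.0383  0.084 ] [69.0705 35.4238 70.9073]
rearL [0.5263 0.026  0.108 ] [  0.4793 -32.5346  46.9216]
rearR [ 0.5304 -0.0401  0.108 ] [ 1.0811 33.6464 46.9123]
```

Emit:
arm_command(increments="0.95 0 2 25 0;0.95 0 2 50 0;0.95 0 2 65 0;0.95 0 2 70 0;0.95 0 2 73 0")

```text
t: 22.05
tool_pos: [0.5278, -0.009, 0.0817]
orientation: [-3.141, -0.078, 0.001]
force: [0.3, 0.3, -1.1]
opening: 0.0158
gripper_force: 39.9
```

Emit:
arm_command(increments="0.95 0 0 2 0;0.95 0 0 3 0;0.95 0 0 4 0;0.95 0 0 4 0;0.95 0 0 4 0")

```text
t: 22.55
tool_pos: [0.5282, -0.0094, 0.0781]
orientation: [3.141, 0.077, 0.001]
force: [0.7, 1.1, -0.9]
opening: 0.0158
gripper_force: 39.9
```

Emit:
arm_command(increments="0.95 0 0 0.7 0;0.95 0 0 0.7 0;0.95 0 0 0.7 0")

```text
t: 22.85
tool_pos: [0.528, -0.0091, 0.0778]
orientation: [-3.14, -0.077, -0.0]
force: [-4.0, 1.4, 4.9]
opening: 0.0154
gripper_force: 39.9
```

Emit:
arm_command(increments="0.95 0 0 0.7 0;0.95 0 0 0.7 0;0.95 0 0 0.7 0")

```text
t: 23.15
tool_pos: [0.528, -0.0089, 0.0777]
orientation: [-3.14, -0.077, -0.0]
force: [-6.0, 1.8, 10.4]
opening: 0.0154
gripper_force: 39.9
```

Emit:
arm_command(increments="0.95 0 0 0.6 0;0.95 0 0 0.6 0;0.95 0 0 0.6 0")

```text
t: 23.45
tool_pos: [0.528, -0.0088, 0.0776]
orientation: [-3.14, -0.077, -0.0]
force: [-10.0, 3.8, 15.3]
opening: 0.0154
gripper_force: 39.9
```

Emit:
arm_command(increments="0.95 0 0 -1.4 0;0.95 5 0 -1.4 0;0.95 13 0 -1.4 0;0.95 21 0 -1.4 0;0.95 29 0 -1.4 0")

```text
t: 23.95
tool_pos: [0.5571, -0.0078, 0.0777]
orientation: [-3.141, -0.076, 0.001]
force: [-6.1, 0.8, 7.9]
opening: 0.0154
gripper_force: 39.9
```

Emit:
arm_command(increments="0.95 6 0 0 0;0.95 12 0 0 0;0.95 18 0 0 0;0.95 24 0 0 0;0.95 30 0 0 0")

```text
t: 24.45
tool_pos: [0.5869, -0.0064, 0.0777]
orientation: [-3.141, -0.076, 0.001]
force: [-7.6, 1.8, 8.9]
opening: 0.0157
gripper_force: 39.9
```

```bash
cat >> h.py <<'E'
def wax(f=None,z=.02):
    P,M,a,s=tool(); im,m=snap("wrist",f or "pics/wx.png"); H,S,V=hsv(im)
    for A,c,b in blobs((H>8)&(H<25)&(S>150)&(V>60),25):
        if c[1]<275: print("wax",A,c.round(0),"tool mm",(M.T@(plane("wrist",c,z,m)-P)*1e3)[:2].round(1),"world",plane("wrist",c,z,m)[:2].round(4))
E
python3 - <<'E'
from h import *
to(.611,-.0046,.077,.05); wax("pics/w12.png",.018)
E
```

```text
shift [24.1 -0.6  0.7] turn -0.001 | at [ 0.5869 -0.0064  0.0777] yaw 0.049 q6 1.42 t 24.4 open 15.7 F [-7.6  1.8  8.9]
wax 507 [224.  88.] tool mm [ 92.5 -22.9] world [0.6781 0.0211]
wax 1007 [281.  99.] tool mm [83.7 20.2] world [ 0.6715 -0.0225]
wax 458 [232. 112.] tool mm [ 73.3 -16.6] world [0.6593 0.0138]
```

Emit:
arm_command(increments="0.95 3 0 0 0;0.95 6 0 0 0;0.95 9 0 0 0;0.95 12 0 0 0;0.95 15 0 0 0")

```text
t: 25.0
tool_pos: [0.6017, -0.0056, 0.0777]
orientation: [-3.14, -0.076, 0.002]
force: [-7.7, 0.6, 8.6]
opening: 0.0154
gripper_force: 39.9
```

Emit:
arm_command(increments="0.95 2 0 0 0;0.95 4 0 0 0;0.95 6 0 0 0;0.95 8 0 0 0;0.95 10 0 0 0")

```text
t: 25.5
tool_pos: [0.6117, -0.0051, 0.0777]
orientation: [-3.141, -0.077, 0.002]
force: [-7.1, 1.0, 7.7]
opening: 0.0156
gripper_force: 39.9
```

Run:
```python
from h import *
to(.611,-.0046,.077,.05); wax("pics/w13.png",.018)
```

```text
shift [-0.7 -0.6  0.7] turn -0.001 | at [ 0.6117 -0.0051  0.0777] yaw 0.049 q6 1.43 t 25.5 open 15.6 F [-7.1  1.   7.7]
wax 559 [216. 116.] tool mm [ 70.8 -28.9] world [0.6809 0.0272]
wax 534 [290. 117.] tool mm [70.3 27.2] world [ 0.6832 -0.0289]
wax 553 [248. 118.] tool mm [68.6 -5. ] world [0.6799 0.0032]
wax 516 [227. 139.] tool mm [ 52.5 -20.8] world [0.6631 0.0182]
```

Emit:
arm_command(increments="0.95 1 0 0 0;0.95 2 0 0 0;0.95 3 0 0 0;0.95 3 0 0 0;0.95 3 0 0 0")

```text
t: 26.05
tool_pos: [0.6134, -0.0052, 0.0782]
orientation: [3.14, 0.077, -0.006]
force: [-15.9, 1.1, 17.9]
opening: 0.0153
gripper_force: 39.9
```

Run:
```python
from h import *
to(.611,-.0046,.077,.05); wax("pics/w14.png",.018)
```

```text
shift [-2.3 -0.7  1.2] turn -0.001 | at [ 0.6134 -0.0052  0.0782] yaw 0.049 q6 1.43 t 26.1 open 15.3 F [-15.9   1.1  17.9]
wax 1064 [221. 129.] tool mm [ 61.  -25.8] world [0.6729 0.0235]
wax 525 [290. 118.] tool mm [68.9 27.5] world [ 0.6834 -0.0293]
wax 533 [247. 123.] tool mm [65.5 -5.3] world [0.6783 0.0033]
```

Emit:
arm_command(increments="0.95 -3 0 -1 0;0.95 -4 0 -1.5 0;0.95 -6 0 -1.5 0;0.95 -10 0 -1.5 0;0.95 -16 0 -1.5 0")

```text
t: 26.6
tool_pos: [0.5985, -0.0058, 0.0783]
orientation: [-3.141, -0.077, 0.0]
force: [-0.0, -0.9, -2.4]
opening: 0.0157
gripper_force: 39.9
```

Run:
```python
from h import *
to(.611,-.0046,.077,.05); wax("pics/w15.png",.018)
```

```text
shift [12.5 -0.6  1.3] turn -0.001 | at [ 0.5985 -0.0058  0.0783] yaw 0.049 q6 1.43 t 26.6 open 15.7 F [-0.  -0.9 -2.4]
wax 517 [223. 106.] tool mm [ 78.2 -23.6] world [0.6755 0.0215]
wax 501 [286. 107.] tool mm [77.7 24.3] world [ 0.6773 -0.0263]
wax 504 [246. 122.] tool mm [65.5 -5.9] world [0.6637 0.0033]
wax 459 [225. 140.] tool mm [ 51.9 -22.7] world [0.6493 0.0194]
```

Emit:
arm_command(increments="0.95 -6 0 0 0;0.95 -14 0 0 0;0.95 -23 0 0 0;0.95 -32 0 0 0;0.95 -41 0 0 0")

```text
t: 27.15
tool_pos: [0.5569, -0.0079, 0.0786]
orientation: [-3.141, -0.077, 0.0]
force: [-0.2, 0.2, -0.8]
opening: 0.0156
gripper_force: 39.9
```

Emit:
arm_command(increments="0.95 -6 0 0 0;0.95 -10 0 0 0;0.95 -12 0 0 0;0.95 -12 0 0 0;0.95 -12 0 0 0")

```text
t: 27.65
tool_pos: [0.5461, -0.0085, 0.0788]
orientation: [3.141, 0.077, 0.001]
force: [-0.0, 0.0, -1.3]
opening: 0.0157
gripper_force: 39.9
```

Emit:
arm_command(increments="0.95 40 0 0.5 0;0.95 58 0 0.5 0;0.95 66 0 1 0;0.95 70 0 1 0;0.95 72 0 1 0")

```text
t: 28.15
tool_pos: [0.6175, -0.0049, 0.0772]
orientation: [-3.141, -0.077, 0.001]
force: [0.1, -0.2, -0.2]
opening: 0.0048
gripper_force: 0.0
```

Run:
```python
from h import *
to(.611,-.0046,.077,.05); wax("pics/w16.png",.018)
```

```text
shift [-6.5 -0.6  0.2] turn -0.001 | at [ 0.6175 -0.0049  0.0772] yaw 0.049 q6 1.43 t 28.1 open 4.8 F [ 0.1 -0.2 -0.2]
wax 441 [228. 131.] tool mm [ 59.2 -20.1] world [0.6757 0.0181]
wax 401 [287. 130.] tool mm [60.1 25.1] world [ 0.6788 -0.027 ]
wax 55 [278. 140.] tool mm [52.4 18.8] world [ 0.6707 -0.021 ]
wax 63 [247. 218.] tool mm [-12.3  -5.8] world [6.049e-01 3.000e-04]
wax 146 [225. 227.] tool mm [-20.  -24.4] world [0.5963 0.0186]
```

The grip slipped off the handle in the jerk. I rise, open and locate the scoop numerically.

Emit:
arm_command(increments="1 0 0 -20 0;1 0 0 -60 0;1 0 0 -100 0;0.6 -20 0 -120 0;0.5 -50 0 -120 0", grip_force=10)

```text
t: 28.7
tool_pos: [0.5698, -0.0076, 0.2023]
orientation: [3.14, 0.077, 0.012]
force: [-0.4, 0.0, -0.2]
opening: 0.0122
gripper_force: 0.0
```

Emit:
arm_command(increments="0.5 -25 0 0 0;0.5 -50 0 0 0;0.5 -50 0 0 0;0.5 -50 0 0 0")

```text
t: 29.1
tool_pos: [0.5177, -0.0098, 0.1979]
orientation: [3.141, 0.076, 0.001]
force: [-0.3, 0.4, -0.2]
opening: 0.0434
gripper_force: 0.0
```

Run:
```python
from h import *
np.set_printoptions(precision=4,suppress=True)
to(.55,-.0046,.2,.05); wax("pics/w17.png",.018)
m=cam("wrist"); im=cv2.imread("pics/w17.png"); H,S,V=hsv(im)
r=np.zeros(H.shape,bool); r[20:265,195:320]=1
for nm,k,z in (("dark",(V<50)&(S<90),.08),("steel",(S<60)&(V>70),.006)):
    for A,c,b in blobs(r&k,60):
        ys,xs=np.where(b); print(nm,A,c.round(0),xs.min(),xs.max(),ys.min(),ys.max(),plane("wrist",c,z,m)[:2],[plane("wrist",q,z,m)[:2].round(3).tolist() for q in cv2.boxPoints(box(b))])
print([int(v) for v in V[20:265:6,254]]); print([int(v) for v in S[20:265:6,254]])
```

```text
shift [32.5 -3.6 -2.1] turn -0.001 | at [ 0.5177 -0.0098  0.1979] yaw 0.049 q6 1.40 t 29.1 open 43.4 F [-0.3  0.4 -0.2]
wax 195 [236.  41.] tool mm [156.9 -20.5] world [0.6736 0.0182]
wax 187 [275.  41.] tool mm [157.2  23.9] world [ 0.676 -0.026]
wax 130 [249.  93.] tool mm [94.3 -5.9] world [0.6117 0.0006]
wax 156 [234. 104.] tool mm [ 80.8 -23. ] world [0.5974 0.0171]
dark 301 [213. 248.] 204 219 225 264 [0.4456 0.0309] [[0.426, 0.042], [0.474, 0.028], [0.471, 0.017], [0.422, 0.03]]
dark 312 [295. 249.] 289 304 225 264 [ 0.4497 -0.0578] [[0.474, -0.042], [0.478, -0.052], [0.431, -0.07], [0.426, -0.059]]
steel 14960 [259. 180.] 195 319 47 264 [ 0.5059 -0.0173] [[0.669, 0.069], [0.676, -0.081], [0.388, -0.108], [0.38, 0.067]]
steel 3055 [256. 121.] 224 285 89 151 [ 0.5785 -0.0095] [[0.616, 0.031], [0.62, -0.042], [0.544, -0.047], [0.541, 0.028]]
[107, 111, 114, 167, 167, 167, 166, 167, 167, 169, 170, 173, 141, 117, 139, 170, 165, 164, 162, 161, 163, 53, 62, 63, 54, 106, 154, 158, 77, 97, 106, 102, 96, 103, 105, 99, 102, 106, 108, 108, 107]
[198, 186, 179, 180, 166, 176, 166, 166, 160, 160, 161, 164, 143, 133, 11, 6, 8, 2, 5, 5, 6, 58, 16, 20, 33, 180, 192, 190, 129, 13, 17, 25, 19, 20, 19, 21, 15, 22, 33, 28, 26]
```

Emit:
arm_command(increments="0.5 10 -0.5 15 0;0.5 22 -0.5 45 0;0.5 28 -0.5 80 0;0.5 28 -0.5 110 0;0.5 28 -0.5 118 0", grip_force=30)

```text
t: 29.65
tool_pos: [0.5436, -0.0076, 0.0753]
orientation: [-3.14, -0.077, 0.01]
force: [-1.0, -0.4, -0.6]
opening: 0.0467
gripper_force: 0.0
```

Emit:
arm_command(increments="0.65 0 0 0 0;0.75 0 0 0 0;0.84 0 0 0 0;0.9 0 0 0 0;0.95 0 0 0 0")

```text
t: 30.15
tool_pos: [0.547, -0.0081, 0.0813]
orientation: [3.14, 0.077, 0.004]
force: [-1.2, 0.0, 5.5]
opening: 0.0155
gripper_force: 30.0
```

Emit:
arm_command(increments="0.95 0 0 0 0;0.95 0 0 0 0", grip_force=60)

```text
t: 30.35
tool_pos: [0.547, -0.0081, 0.0813]
orientation: [3.14, 0.077, 0.004]
force: [-0.1, 0.7, 6.3]
opening: 0.0147
gripper_force: 60.0
```

Run:
```python
from h import *
to(.611,-.0046,.077,.05); wax("pics/w18.png",.018)
```

```text
shift [64.1 -0.4  4.5] turn -0.001 | at [ 0.547  -0.0081  0.0813] yaw 0.049 q6 1.41 t 30.4 open 14.7 F [-0.1  0.7  6.3]
wax 400 [228.  44.] tool mm [128.2 -20.1] world [0.6742 0.0182]
wax 409 [286.  43.] tool mm [128.4  24.3] world [ 0.6766 -0.0261]
wax 332 [246. 124.] tool mm [64.4 -6.1] world [0.6112 0.0012]
wax 403 [225. 141.] tool mm [ 50.5 -22.7] world [0.5965 0.017 ]
wax 27 [247. 137.] tool mm [53.8 -5.2] world [ 6.006e-01 -2.000e-04]
```

Emit:
arm_command(increments="0.95 8 0 0 0;0.95 18 0 0 0;0.95 28 0 0 0;0.95 38 0 0 0;0.95 48 0 0 0")

```text
t: 30.9
tool_pos: [0.5933, -0.0058, 0.0813]
orientation: [3.14, 0.077, -0.003]
force: [-2.9, -0.4, 6.7]
opening: 0.0148
gripper_force: 60.0
```

Emit:
arm_command(increments="0.95 6 0 0 0;0.95 12 0 0 0;0.95 17 0 0 0;0.95 19 0 0 0;0.95 19 0 0 0")

```text
t: 31.4
tool_pos: [0.6123, -0.0049, 0.0813]
orientation: [3.14, 0.077, -0.002]
force: [-9.5, -1.0, 12.6]
opening: 0.0149
gripper_force: 60.0
```

Run:
```python
from h import *
to(.611,-.0046,.077,.05); wax("pics/w19.png",.018)
```

```text
shift [-1.3 -0.4  4.3] turn -0.001 | at [ 0.6123 -0.0049  0.0813] yaw 0.049 q6 1.43 t 31.4 open 14.9 F [-9.5 -1.  12.6]
wax 511 [287. 117.] tool mm [69.5 25.7] world [ 0.683  -0.0272]
wax 508 [228. 119.] tool mm [ 67.9 -20. ] world [0.6791 0.0184]
wax 504 [253. 130.] tool mm [59.7 -0.7] world [ 0.6719 -0.0013]
wax 465 [225. 147.] tool mm [ 45.9 -23. ] world [0.657  0.0203]
```

Emit:
arm_command(increments="0.95 7 0 -9 0;0.95 19 0 -21 0;0.95 28 0 -30 0;0.95 30 0 -36 0;0.95 30 0 -40 0")

```text
t: 31.95
tool_pos: [0.6431, -0.0032, 0.1201]
orientation: [3.141, 0.077, 0.001]
force: [-0.5, -0.2, -0.9]
opening: 0.0144
gripper_force: 60.0
```

Run:
```python
from h import *
P=tool()[0]
to(.611,-.0046,.077,.05); wax("pics/w20.png",float(P[2])-.0773+.012)
```

```text
shift [-32.1  -0.2  43.1] turn -0.001 | at [ 0.6431 -0.0032  0.1201] yaw 0.049 q6 1.44 t 31.9 open 14.4 F [-0.5 -0.2 -0.9]
wax 513 [284. 114.] tool mm [72.2 23.1] world [ 0.7164 -0.0228]
wax 1542 [238. 132.] tool mm [ 57.4 -12.9] world [0.6998 0.0125]
```

Emit:
arm_command(increments="0.95 0 0 -2 0;0.95 0 0 -6 0;0.95 0 0 -12 0;0.95 0 0 -20 0;0.95 0 0 -26 0")

```text
t: 32.5
tool_pos: [0.643, -0.0032, 0.1468]
orientation: [3.141, 0.077, 0.001]
force: [0.0, 0.4, -1.4]
opening: 0.0151
gripper_force: 60.0
```

Run:
```python
from h import *
P=tool()[0]
to(.611,-.0046,.077,.05); wax("pics/w21.png",float(P[2])-.0773+.012)
im=cv2.imread("pics/w21.png");H,S,V=hsv(im); b=(H>8)&(H<25)&(S>150)&(V>60); b[275:]=0
d=cv2.distanceTransform(b.astype(np.uint8),cv2.DIST_L2,5); 
k=(d==cv2.dilate(d,np.ones((11,11))))&(d>5); print([(x,y,round(float(d[y,x]),1)) for y,x in np.argwhere(k)])
```

```text
shift [-32.1  -0.2  69.7] turn -0.001 | at [ 0.643  -0.0032  0.1468] yaw 0.049 q6 1.44 t 32.5 open 15.1 F [ 0.   0.4 -1.4]
wax 1532 [238. 132.] tool mm [ 57.7 -12.4] world [0.7001 0.0119]
wax 39 [281. 115.] tool mm [71.1 21.2] world [ 0.7151 -0.021 ]
[(np.int64(235), np.int64(115), 5.8), (np.int64(225), np.int64(116), 5.2), (np.int64(225), np.int64(117), 5.2), (np.int64(231), np.int64(126), 7.6), (np.int64(256), np.int64(128), 10.6), (np.int64(221), np.int64(143), 7.0), (np.int64(224), np.int64(151), 8.0), (np.int64(225), np.int64(152), 8.0)]
```

Three nuggets are on the scoop and one fell back into the tray. I carry the three gently to the pot.

Emit:
arm_command(increments="0.95 -1 3 -3 0;0.95 -3 8 -8 0;0.95 -7 17 -14 0;0.95 -11 28 -18 0;0.95 -17 42 -20 0")

```text
t: 33.05
tool_pos: [0.6278, -0.0471, 0.1664]
orientation: [3.14, 0.077, 0.001]
force: [-0.4, -0.3, -2.0]
opening: 0.0146
gripper_force: 60.0
```

Emit:
arm_command(increments="0.95 -6 15 0 0;0.95 -12 30 0 0;0.95 -18 45 0 0;0.95 -24 60 0 0;0.95 -30 74 0 0")

```text
t: 33.55
tool_pos: [0.6008, -0.1229, 0.1655]
orientation: [-3.141, -0.076, 0.0]
force: [0.8, -0.7, -0.9]
opening: 0.0146
gripper_force: 60.0
```

Emit:
arm_command(increments="0.95 -6 15 0 0;0.95 -12 30 0 0;0.95 -18 45 0 0;0.95 -24 60 0 0;0.95 -30 74 0 0")

```text
t: 34.05
tool_pos: [0.5747, -0.1981, 0.1657]
orientation: [3.141, 0.077, 0.0]
force: [0.2, -0.6, -1.8]
opening: 0.0149
gripper_force: 60.0
```

Emit:
arm_command(increments="0.95 -6 15 0 0;0.95 -12 30 0 0;0.95 -18 45 0 0;0.95 -24 60 0 0;0.95 -30 74 0 0")

```text
t: 34.55
tool_pos: [0.5483, -0.2735, 0.1656]
orientation: [3.141, 0.076, -0.0]
force: [0.2, -0.0, -3.1]
opening: 0.0149
gripper_force: 60.0
```

Emit:
arm_command(increments="0.95 -5 13 0 0;0.95 -9 22 0 0;0.95 -12 29 0 0;0.95 -13 33 0 0;0.95 -14 35 0 0")

```text
t: 35.05
tool_pos: [0.5365, -0.3079, 0.1656]
orientation: [-3.141, -0.077, -0.0]
force: [1.0, -0.5, -2.1]
opening: 0.0146
gripper_force: 60.0
```

```bash
cat >> h.py <<'E'
def peaks(f,z):
    P,M,a,s=tool(); m=cam("wrist"); im=cv2.imread(f);H,S,V=hsv(im); b=(H>8)&(H<25)&(S>150)&(V>60); b[275:]=0
    d=cv2.GaussianBlur(cv2.distanceTransform(b.astype(np.uint8),cv2.DIST_L2,5),(0,0),1.5)
    k=(d==cv2.dilate(d,np.ones((13,13))))&(d>3)
    for y,x in np.argwhere(k): print("peak",x,y,round(float(d[y,x]),1),(M.T@(plane("wrist",(x,y),z,m)-P)*1e3)[:2].round(0))
E
python3 - <<'E'
from h import *
z=float(tool()[0][2])-.0773+.012
to(.537,-.308,.165,.05); wax("pics/w22.png",z); peaks("pics/w22.png",z)
print("pot centre in tool", (tool()[1].T@(np.array([.6015,-.3085,.1])-tool()[0])*1e3).round(1))
E
```

```text
shift [0.5 0.1 0.6] turn -0.001 | at [ 0.5365 -0.3079  0.1656] yaw 0.049 q6 0.92 t 35.0 open 14.6 F [ 1.  -0.5 -2.1]
wax 415 [233. 120.] tool mm [ 67.1 -16.3] world [ 0.6027 -0.2884]
wax 320 [269. 126.] tool mm [62.5 11.5] world [ 0.5995 -0.3163]
wax 161 [ 25. 132.] tool mm [  69.5 -225.4] world [ 0.5949 -0.0794]
wax 38 [265. 138.] tool mm [52.6  8.5] world [ 0.5894 -0.3139]
wax 462 [226. 147.] tool mm [ 46.1 -22.4] world [ 0.5814 -0.2833]
peak 233 116 5.9 [ 70. -16.]
peak 25 131 4.7 [  70. -224.]
peak 271 131 3.0 [59. 13.]
peak 233 143 3.4 [ 49. -17.]
peak 222 146 4.0 [ 47. -25.]
pot centre in tool [65.   3.7 65.6]
```

Emit:
arm_command(increments="0.95 5 0 4 0;0.95 10 0 6 0;0.95 13 0 6 0;0.95 -14 0 6 0;0.95 -38 0 6 0")

```text
t: 35.6
tool_pos: [0.4985, -0.309, 0.1592]
orientation: [-3.14, -0.079, 0.001]
force: [-0.5, -0.4, -1.3]
opening: 0.0147
gripper_force: 60.0
```

Run:
```python
from h import *
z=float(tool()[0][2])-.0773+.012
to(.537,-.308,.165,.05); wax("pics/w23.png",z); peaks("pics/w23.png",z)
```

```text
shift [38.5  0.9 -5.9] turn 0.000 | at [ 0.4985 -0.309   0.1592] yaw 0.050 q6 0.88 t 35.6 open 14.7 F [-0.5 -0.4 -1.3]
wax 213 [230.  76.] tool mm [101.9 -18.8] world [ 0.5992 -0.2851]
wax 119 [270.  92.] tool mm [89.4 12.7] world [ 0.5883 -0.3172]
wax 171 [ 20. 104.] tool mm [  97.8 -229.3] world [ 0.5845 -0.0751]
wax 37 [236. 113.] tool mm [ 72.8 -13.7] world [ 0.5704 -0.2916]
wax 238 [231. 124.] tool mm [ 64.5 -17.9] world [ 0.5619 -0.2879]
peak 20 104 5.5 [  98. -229.]
```

Two nuggets fell into the pot and the third slid to the lip. I repeat the stroke.

Emit:
arm_command(increments="0.95 3 0 0 0;0.95 8 0 0 0;0.95 15 0 0 0;0.95 23 0 0 0;0.95 31 0 0 0")

```text
t: 36.15
tool_pos: [0.5308, -0.3078, 0.1595]
orientation: [-3.141, -0.078, -0.0]
force: [0.0, 0.4, -2.3]
opening: 0.0144
gripper_force: 60.0
```

Emit:
arm_command(increments="0.95 8 0 0 0;0.95 16 0 0 0;0.95 20 0 0 0;0.95 -8 0 0 0;0.95 -33 0 0 0")

```text
t: 36.65
tool_pos: [0.4962, -0.3094, 0.1591]
orientation: [-3.14, -0.078, 0.001]
force: [-0.1, -0.3, -1.0]
opening: 0.0147
gripper_force: 60.0
```

Run:
```python
from h import *
z=float(tool()[0][2])-.0773+.012
to(.537,-.308,.165,.05); wax("pics/w24.png",.019); wax("pics/w24.png",z)
```

```text
shift [40.8  0.6 -5.9] turn -0.000 | at [ 0.4962 -0.3094  0.1591] yaw 0.050 q6 0.88 t 36.6 open 14.7 F [-0.1 -0.3 -1. ]
wax 157 [225.  68.] tool mm [118.7 -29.2] world [ 0.6132 -0.2743]
wax 169 [ 20. 103.] tool mm [ 106.5 -302.5] world [ 0.5874 -0.002 ]
wax 313 [243. 128.] tool mm [ 55.4 -11. ] world [ 0.5509 -0.2957]
wax 160 [225.  64.] tool mm [111.5 -22.5] world [ 0.6028 -0.282 ]
wax 169 [ 20. 100.] tool mm [ 102.  -229.4] world [ 0.5833 -0.0757]
wax 39 [268. 114.] tool mm [72.3 10.9] world [ 0.5653 -0.3172]
wax 276 [244. 129.] tool mm [59.8 -8.1] world [ 0.5519 -0.2988]
```

Emit:
arm_command(increments="0.95 2 0 0 0;0.95 6 0 0 0;0.95 12 0 0 0;0.95 19 0 0 0;0.95 26 0 0 0")

```text
t: 37.25
tool_pos: [0.5236, -0.3082, 0.1595]
orientation: [-3.141, -0.077, -0.0]
force: [0.4, 0.2, -0.4]
opening: 0.0146
gripper_force: 60.0
```

Emit:
arm_command(increments="0.95 8 0 0 0;0.95 18 0 0 0;0.95 26 0 0 0;0.95 -12 0 0 0;0.95 -30 0 0 0")

```text
t: 37.75
tool_pos: [0.4914, -0.3096, 0.1583]
orientation: [-3.139, -0.078, 0.004]
force: [-0.8, -0.4, -0.7]
opening: 0.0149
gripper_force: 60.0
```

Run:
```python
from h import *
z=float(tool()[0][2])-.0773+.012
to(.537,-.308,.165,.05); wax("pics/w25.png",z); peaks("pics/w25.png",z)
```

```text
shift [45.6  0.7 -6.8] turn -0.000 | at [ 0.4914 -0.3096  0.1583] yaw 0.050 q6 0.87 t 37.8 open 14.9 F [-0.8 -0.4 -0.7]
wax 178 [225.  63.] tool mm [112.4 -22.4] world [ 0.6024 -0.2816]
wax 154 [246.  84.] tool mm [95.4 -5.9] world [ 0.5862 -0.2989]
wax 171 [20. 99.] tool mm [ 103.2 -229.8] world [ 0.5829 -0.0749]
wax 47 [269. 113.] tool mm [73.1 11.7] world [ 0.5648 -0.3175]
peak 20 98 4.9 [ 104. -229.]
```

All three are in the pot. I go back for the fourth.

Emit:
arm_command(increments="0.95 2 -12 -5 0;0.95 6 -35 -5 0;0.95 12 -65 -5 0;0.95 17 -98 -5 0;0.95 23 -130 -5 0")

```text
t: 38.3
tool_pos: [0.5104, -0.1768, 0.1655]
orientation: [-3.141, -0.077, -0.002]
force: [1.1, -0.2, -1.3]
opening: 0.0147
gripper_force: 60.0
```

Emit:
arm_command(increments="0.95 6 -35 0 0;0.95 12 -70 0 0;0.95 18 -105 0 0;0.95 23 -135 0 0;0.95 26 -153 0 0")

```text
t: 38.8
tool_pos: [0.5287, -0.0212, 0.1657]
orientation: [-3.14, -0.08, -0.003]
force: [0.8, -0.8, -0.9]
opening: 0.0145
gripper_force: 60.0
```

Emit:
arm_command(increments="0.95 2 -12 0 0;0.95 2 -15 0 0;0.95 2 -15 0 0;0.95 2 -15 0 0")

```text
t: 39.2
tool_pos: [0.529, -0.0104, 0.1647]
orientation: [3.14, 0.076, 0.0]
force: [0.2, 0.3, -1.4]
opening: 0.0148
gripper_force: 60.0
```

Run:
```python
from h import *
to(.528,-.0086,.0813,.0486); wax("pics/w26.png",.013)
m=cam("wrist"); im=cv2.imread("pics/w26.png"); P,M,a,s=tool()
H,S,V=hsv(im)
# steel floor of scoop
r=np.zeros(H.shape,bool); r[110:220,200:310]=1
for A,c,b in blobs(r&(S<40)&(V>90),800):
    for q in cv2.boxPoints(box(b)): print(q.round(0),(M.T@(plane("wrist",q,float(P[2])-.075,m)-P)*1e3).round(0))
```

```text
shift [-0.9 -1.9 83.4] turn -0.000 | at [ 0.529  -0.0104  0.1647] yaw 0.048 q6 1.41 t 39.2 open 14.8 F [ 0.2  0.3 -1.4]
wax 191 [484. 163.] tool mm [ 25.2 317.6] world [ 0.5696 -0.3265]
[200. 219.] [-19. -48.  75.]
[200. 110.] [ 76. -44.  75.]
[242. 110.] [ 75. -10.  75.]
[242. 219.] [-19. -11.  75.]
[213. 110.] [ 75. -33.  75.]
[309. 110.] [76. 45. 75.]
[309. 219.] [-19.  49.  75.]
[213. 219.] [-19. -36.  75.]
```

Emit:
arm_command(increments="0.95 -8 -2 0 0;0.95 -22 -2 0 0;0.95 -38 -2 0 0;0.95 -50 -2 0 0;0.95 -55 -2 0 0")

```text
t: 39.75
tool_pos: [0.4727, -0.0109, 0.1645]
orientation: [3.141, 0.075, -0.001]
force: [-0.0, 0.0, -2.1]
opening: 0.0145
gripper_force: 60.0
```

Run:
```python
from h import *
to(.503,-.0099,.0813,.0486); wax("pics/w27.png",.013)
m=cam("wrist"); im=cv2.imread("pics/w27.png"); P,M,a,s=tool();H,S,V=hsv(im)
for x in (235,254,275): print(x,[(y,int(S[y,x]),int(V[y,x])) for y in range(90,135,3)])
print((M.T@(plane("wrist",(254,117),float(P[2])-.075,m)-P)*1e3).round(0))
b=(H>105)&(H<128)&(S>120)&(V>40); C=[]
for y in range(50,105,6):
    xs=np.where(b[y,180:330])[0]+180; l,r=[plane("wrist",(q,y),.032,m) for q in(xs.min()-.5,xs.max()+.5)]; C.append((l+r)/2)
    if y%3==2: print(y,np.linalg.norm(l-r),C[-1][:2])
C=np.array(C);k=np.polyfit(C[:,0],C[:,1],1);print(k,np.polyval(k,[.503,.6]))
```

```text
shift [30.4  0.4 83.2] turn -0.001 | at [ 0.4727 -0.0109  0.1645] yaw 0.048 q6 1.39 t 39.8 open 14.5 F [-0.   0.  -2.1]
wax 150 [245.  69.] tool mm [118.9 -10. ] world [0.5909 0.0048]
wax 111 [491. 119.] tool mm [ 86.4 321.9] world [ 0.5742 -0.3283]
235 [(90, 158, 165), (93, 166, 160), (96, 160, 161), (99, 162, 162), (102, 164, 162), (105, 154, 159), (108, 158, 161), (111, 161, 160), (114, 156, 162), (117, 17, 167), (120, 5, 159), (123, 3, 158), (126, 8, 159), (129, 6, 161), (132, 6, 158)]
254 [(90, 169, 164), (93, 164, 166), (96, 172, 162), (99, 163, 163), (102, 167, 162), (105, 152, 164), (108, 157, 162), (111, 172, 159), (114, 158, 161), (117, 15, 172), (120, 2, 165), (123, 6, 161), (126, 2, 162), (129, 9, 165), (132, 6, 162)]
275 [(90, 160, 164), (93, 169, 160), (96, 153, 165), (99, 166, 161), (102, 166, 161), (105, 161, 163), (108, 165, 161), (111, 155, 161), (114, 175, 156), (117, 15, 171), (120, 5, 158), (123, 3, 158), (126, 3, 159), (129, 5, 160), (132, 6, 157)]
[69. -0. 75.]
50 0.08621614800547146 [ 0.60961847 -0.00470977]
56 0.08616557227877311 [ 0.60328311 -0.00501893]
62 0.08715445523513858 [ 0.59698929 -0.00481796]
68 0.08613687161680456 [ 0.59074198 -0.00563129]
74 0.08615835646727273 [ 0.58452516 -0.00593503]
80 0.08722046149162331 [ 0.57838038 -0.00674442]
86 0.08627238787052974 [ 0.57217224 -0.00653893]
92 0.08636483393720906 [ 0.56602572 -0.0068396 ]
98 0.08648091136398005 [ 0.5598923  -0.00713976]
104 0.08662068669503578 [ 0.55376693 -0.00743964]
[ 0.0518598  -0.03624006] [-0.01015458 -0.00512418]
```

Emit:
arm_command(increments="0.95 10 0 0 0;0.95 24 0.5 0 0;0.95 31 0.5 10 0;0.95 31.5 0.5 35 0;0.95 31.5 0.5 55 0")

```text
t: 40.3
tool_pos: [0.5061, -0.0094, 0.108]
orientation: [-3.141, -0.077, 0.0]
force: [1.6, 1.2, 44.4]
opening: 0.0144
gripper_force: 60.0
```

Emit:
arm_command(increments="0.95 0 0 12 0;0.95 0 0 20 0;0.95 0 0 24 0;0.95 0 0 26 0;0.95 0 0 26 0")

```text
t: 40.8
tool_pos: [0.519, -0.0104, 0.0955]
orientation: [3.137, 0.076, 0.044]
force: [11.5, 0.6, 46.7]
opening: 0.0152
gripper_force: 60.2
```

Emit:
arm_command(increments="0.95 0 0 1 0;0.95 0 0 2 0;0.95 0 0 2 0")

```text
t: 41.1
tool_pos: [0.5199, -0.0103, 0.0943]
orientation: [3.138, 0.076, 0.048]
force: [12.1, 2.2, 49.8]
opening: 0.0155
gripper_force: 60.3
```

Emit:
arm_command(increments="0.95 0 0 -10 0;0.95 0 0 -25 0;0.95 0 0 -45 0;0.95 0 0 -60 0;0.95 0 0 -70 0")

```text
t: 41.6
tool_pos: [0.5054, -0.0094, 0.1522]
orientation: [-3.141, -0.077, 0.001]
force: [0.4, -0.4, -0.5]
opening: 0.0153
gripper_force: 59.9
```

```bash
cat >> h.py <<'E'
def scoop(f):
    "scoop floor (steel) outline in the wrist picture, tool mm on a plane 75 mm below TCP"
    P,M,a,s=tool(); im,m=snap("wrist",f); H,S,V=hsv(im)
    for x in (225,240,254,268,283):
        col=[(y,int(S[y,x]),int(V[y,x])) for y in range(60,225)]
        st=[y for y,s_,v in col if s_<40 and v>120]
        if st:
            dk=[y for y,s_,v in col if v<70 and y>st[0]]
            print(x,"lip row",st[0],"tool x",(M.T@(plane("wrist",(x,st[0]),float(P[2])-.075,m)-P)*1e3)[:2].round(1),"floor end",st[-1],"dark from",dk[:1])
    y=150; row=[x for x in range(180,330) if V[y,x]<90]; print("dark cols row150",row[:3],row[-3:])
E
python3 - <<'E'
from h import *
to(.503,-.0099,.0813,.0486); wax("pics/w28.png",.013); scoop("pics/w29.png")
P,M,a,s=tool(); print(s["orientation"])
import numpy as np
def prof(f,x): 
    V=hsv(cv2.imread(f))[2]; return [int(v) for v in V[100:230:4,x]]
for f in("pics/w27.png","pics/w29.png"):
  for x in(240,254): print(f,x,prof(f,x))
E
```

```text
shift [-2.4  0.4 70.9] turn 0.000 | at [ 0.5054 -0.0094  0.1522] yaw 0.049 q6 1.40 t 41.6 open 15.3 F [ 0.4 -0.4 -0.5]
wax 163 [244. 100.] tool mm [ 85.3 -10.4] world [0.59   0.0052]
wax 131 [495. 147.] tool mm [ 50.4 322.7] world [ 0.5714 -0.3293]
225 lip row 135 tool x [ 54.6 -23.9] floor end 193 dark from [216]
240 lip row 135 tool x [ 54.5 -11.5] floor end 191 dark from [216]
254 lip row 135 tool x [54.4 -0. ] floor end 192 dark from [208]
268 lip row 135 tool x [54.5 11.5] floor end 192 dark from [212]
283 lip row 136 tool x [53.8 23.8] floor end 190 dark from [216]
dark cols row150 [212, 213, 214] [292, 293, 294]
[3.14037607e+00 7.66836274e-02 2.54028661e-03]
pics/w27.png 240 [164, 163, 162, 160, 157, 164, 162, 160, 159, 161, 161, 157, 160, 156, 155, 156, 153, 154, 153, 153, 156, 151, 150, 79, 85, 69, 71, 86, 107, 109, 108, 98, 29]
pics/w27.png 254 [161, 162, 162, 161, 160, 165, 160, 165, 162, 161, 158, 159, 161, 157, 154, 159, 155, 155, 155, 154, 150, 147, 146, 153, 91, 39, 37, 37, 34, 33, 41, 24, 26]
pics/w29.png 240 [165, 162, 107, 119, 163, 158, 161, 156, 160, 166, 162, 163, 162, 165, 162, 165, 165, 164, 166, 162, 165, 168, 169, 87, 98, 100, 97, 94, 88, 60, 83, 103, 41]
pics/w29.png 254 [120, 130, 132, 163, 159, 161, 162, 159, 163, 166, 161, 161, 165, 164, 161, 164, 165, 165, 160, 165, 168, 166, 168, 126, 98, 93, 96, 37, 51, 53, 37, 41, 33]
```

The scoop's rear hit the tray's rear wall, so it now hangs nose-down in the grip. I level it by pressing it onto the tray floor with a light grip.

Emit:
arm_command(increments="0.95 10 1 0 0;0.95 18 0.5 0 0;0.95 19 0.5 12 0;0.95 19 0.5 32 0;0.95 19 0.5 45 0")

```text
t: 42.2
tool_pos: [0.5232, -0.0088, 0.1037]
orientation: [-3.14, -0.077, 0.005]
force: [-0.1, -0.2, -1.4]
opening: 0.0151
gripper_force: 59.9
```

Emit:
arm_command(increments="0.95 0 0 3 0;0.95 0 0 6 0;0.95 0 0 9 0;0.95 0 0 12 0;0.95 0 0 15 0", grip_force=12)

```text
t: 42.7
tool_pos: [0.5249, -0.009, 0.0921]
orientation: [3.141, 0.077, 0.002]
force: [-0.1, 0.3, -1.0]
opening: 0.0158
gripper_force: 12.0
```

Emit:
arm_command(increments="0.95 0 0 3 0;0.95 0 0 5 0;0.95 0 0 7 0;0.95 0 0 8 0;0.95 0 0 9 0")

```text
t: 43.2
tool_pos: [0.5261, -0.0087, 0.0859]
orientation: [-3.14, -0.077, -0.006]
force: [-7.0, 2.6, 19.2]
opening: 0.0155
gripper_force: 12.0
```

Run:
```python
from h import *
to(.528,-.0086,.0813,.0486); wax("pics/w30.png",.013); scoop("pics/w31.png")
```

```text
shift [ 1.9 -0.   4.6] turn 0.000 | at [ 0.5261 -0.0087  0.0859] yaw 0.049 q6 1.41 t 43.2 open 15.5 F [-7.   2.6 19.2]
wax 193 [239. 122.] tool mm [ 65.2 -11.8] world [0.591  0.0063]
225 lip row 138 tool x [ 52.1 -23.9] floor end 193 dark from [220]
240 lip row 139 tool x [ 51.1 -11.5] floor end 191 dark from [220]
254 lip row 137 tool x [52.8 -0. ] floor end 199 dark from [213]
268 lip row 137 tool x [52.8 11.5] floor end 193 dark from [219]
283 lip row 137 tool x [52.9 23.9] floor end 191 dark from [219]
dark cols row150 [203, 204, 205] [303, 304, 305]
```

Emit:
arm_command(increments="0.95 0 0 0 0;0.95 0 0 0 0;0.95 0 0 2 0;0.95 0 0 4 0;0.95 0 0 4 0", grip_force=3)

```text
t: 43.8
tool_pos: [0.5241, -0.009, 0.0781]
orientation: [-3.141, -0.077, 0.001]
force: [-1.5, 0.1, 1.7]
opening: 0.0157
gripper_force: 3.0
```

Run:
```python
from h import *
to(.528,-.0086,.0813,.0486); wax("pics/w32.png",.013); scoop("pics/w33.png")
```

```text
shift [ 4.  -0.2 -3.2] turn 0.000 | at [ 0.5241 -0.009   0.0781] yaw 0.049 q6 1.41 t 43.8 open 15.7 F [-1.5  0.1  1.7]
wax 55 [236. 113.] tool mm [ 73.1 -13.7] world [0.5964 0.0083]
wax 150 [239. 122.] tool mm [ 65.6 -11.4] world [0.589  0.0056]
wax 30 [251. 120.] tool mm [67.3 -2.2] world [ 0.5911 -0.0036]
225 lip row 134 tool x [ 55.4 -23.9] floor end 193 dark from [218]
240 lip row 137 tool x [ 52.8 -11.5] floor end 193 dark from [220]
254 lip row 134 tool x [55.2 -0. ] floor end 199 dark from [214]
268 lip row 133 tool x [56.1 11.4] floor end 192 dark from [218]
283 lip row 134 tool x [55.4 23.8] floor end 193 dark from [219]
dark cols row150 [201, 202, 203] [305, 306, 307]
```

Emit:
arm_command(increments="0.8 0 0 0 0;0.6 0 0 0 0;0.5 0 0 0 0;0.5 0 0 -15 0;0.5 0 0 -40 0")

```text
t: 44.4
tool_pos: [0.5229, -0.0089, 0.118]
orientation: [-3.14, -0.077, 0.006]
force: [-0.1, 0.1, 0.8]
opening: 0.0443
gripper_force: 0.0
```

Emit:
arm_command(increments="0.5 0 0 -35 0;0.5 0 0 -55 0;0.5 0 0 -60 0;0.5 0 0 -60 0")

```text
t: 44.8
tool_pos: [0.5252, -0.0091, 0.18]
orientation: [3.14, 0.077, 0.004]
force: [0.7, 0.6, -0.8]
opening: 0.0464
gripper_force: 0.0
```

```bash
cat >> h.py <<'E'
def find(f):
    "level scoop on the tray floor: steel floor outline on z=.006, tray rear"
    P,M,a,s=tool(); im,m=snap("wrist",f); H,S,V=hsv(im)
    r=np.zeros(H.shape,bool); r[30:265,200:310]=1
    st=r&(S<45)&(V>135); 
    for A,c,b in blobs(st,600):
        ys,xs=np.where(b); print("steel",A,c.round(0),xs.min(),xs.max(),ys.min(),ys.max(),[plane("wrist",q,.006,m)[:2].round(3).tolist() for q in cv2.boxPoints(box(b))])
    for x in(230,242,254,266,278):
        ys=[y for y in range(60,240) if S[y,x]<45 and V[y,x]>135 ]
        if ys:
            e=next((y for y in range(ys[0]+10,240) if not(S[y,x]<45 and V[y,x]>135)),None)
            print(x,ys[0],plane("wrist",(x,ys[0]),.006,m)[:2].round(4),e,plane("wrist",(x,e),.006,m)[:2].round(4))
E
python3 - <<'E'
from h import *
to(.528,-.0086,.0813,.0486); wax("pics/w34.png",.013); find("pics/w35.png")
m=cam("wrist"); H,S,V=hsv(cv2.imread("pics/w35.png"))
for x in (240,248,254,260,268): print(x,[int(v) for v in V[140:270:4,x]])
E
```

```text
shift [ 2.6 -0.4 98.7] turn 0.000 | at [ 0.5252 -0.0091  0.18  ] yaw 0.049 q6 1.41 t 44.8 open 46.4 F [ 0.7  0.6 -0.8]
wax 122 [243. 118.] tool mm [ 65.5 -12.9] world [0.5904 0.007 ]
wax 200 [478. 158.] tool mm [ 28.9 317.5] world [ 0.57   -0.3249]
steel 1761 [206. 121.] 200 214 49 187 [[0.668, 0.06], [0.668, 0.044], [0.505, 0.038], [0.505, 0.055]]
steel 1850 [302. 122.] 294 309 53 187 [[0.668, -0.047], [0.669, -0.065], [0.511, -0.076], [0.51, -0.058]]
steel 3125 [254. 153.] 224 284 125 182 [[0.58, 0.028], [0.583, -0.04], [0.516, -0.045], [0.512, 0.026]]
230 125 [0.58   0.0212] 182 [0.5126 0.019 ]
242 128 [0.5771 0.0073] 183 [0.512  0.0046]
254 125 [ 0.5812 -0.0062] 180 [ 0.5164 -0.0094]
266 125 [ 0.5819 -0.0199] 183 [ 0.5134 -0.0238]
278 126 [ 0.5815 -0.0337] 181 [ 0.5166 -0.0379]
240 [162, 159, 159, 158, 156, 155, 155, 154, 152, 153, 155, 87, 77, 92, 72, 71, 99, 102, 99, 111, 105, 104, 109, 97, 102, 108, 106, 100, 111, 103, 108, 112, 111]
248 [161, 164, 162, 156, 159, 157, 156, 154, 153, 151, 157, 39, 46, 43, 42, 42, 40, 39, 46, 45, 98, 108, 101, 101, 108, 109, 100, 113, 104, 106, 106, 99, 107]
254 [163, 166, 164, 163, 158, 157, 160, 158, 155, 157, 119, 45, 50, 48, 47, 42, 40, 39, 46, 42, 101, 113, 107, 108, 98, 106, 105, 107, 106, 108, 99, 104, 106]
260 [160, 160, 157, 161, 160, 158, 153, 155, 149, 152, 163, 35, 45, 43, 43, 45, 41, 34, 42, 36, 101, 99, 105, 102, 95, 104, 109, 106, 106, 100, 106, 102, 105]
268 [163, 160, 158, 159, 158, 155, 155, 153, 154, 155, 151, 83, 112, 92, 65, 75, 89, 101, 111, 106, 101, 106, 101, 104, 102, 109, 111, 101, 107, 105, 108, 105, 104]
```

Run:
```python
from h import *
m=cam("wrist")
for q,z in (((255,218),.09),((255,184),.03),((255,218),.094)): print(plane("wrist",q,z,m))
to(.509,-.0097,.079,.0486)
```

```text
[ 0.50067506 -0.0109988   0.09      ]
[ 0.51728191 -0.01033326  0.03      ]
[ 0.50223991 -0.01090778  0.094     ]
shift [-14.6   0.1  98.5] turn 0.000 | at [ 0.5237 -0.0089  0.1775] yaw 0.049 q6 1.41 t 44.9 open 46.7 F [-0.2  0.7  0. ]
```

Emit:
arm_command(increments="0.5 -8 0 20 0;0.5 -14.5 0 50 0;0.5 -14.5 0 80 0;0.5 -14.5 0 95 0;0.5 -14.5 0 98 0", grip_force=20)

```text
t: 45.4
tool_pos: [0.5073, -0.0094, 0.0773]
orientation: [-3.14, -0.077, 0.009]
force: [-0.4, -0.1, -0.2]
opening: 0.0466
gripper_force: 0.0
```

Emit:
arm_command(increments="0.65 0 0 0 0;0.75 0 0 0 0;0.84 0 0 0 0;0.9 0 0 0 0;0.95 0 0 0 0")

```text
t: 45.9
tool_pos: [0.5106, -0.0096, 0.0816]
orientation: [3.141, 0.077, 0.003]
force: [-0.2, 1.6, 2.7]
opening: 0.0157
gripper_force: 20.0
```

Emit:
arm_command(increments="0.95 0 0 0 0;0.95 0 0 0 0;0.95 0 0 0 0", grip_force=60)

```text
t: 46.2
tool_pos: [0.5107, -0.0096, 0.0816]
orientation: [3.141, 0.077, 0.003]
force: [-0.8, 1.4, 5.7]
opening: 0.0145
gripper_force: 60.0
```

Run:
```python
from h import *
to(.509,-.0097,.079,.0486); wax("pics/w36.png",.013); scoop("pics/w37.png")
```

```text
shift [-1.7 -0.   2.6] turn 0.000 | at [ 0.5107 -0.0096  0.0816] yaw 0.049 q6 1.40 t 46.2 open 14.5 F [-0.8  1.4  5.7]
wax 220 [239. 102.] tool mm [ 81.3 -11.6] world [0.5915 0.0059]
wax 34 [252. 104.] tool mm [80.2 -1.9] world [ 0.5908 -0.0038]
225 lip row 116 tool x [ 70.3 -23.7] floor end 191 dark from [212]
240 lip row 120 tool x [ 66.8 -11.5] floor end 192 dark from [220]
254 lip row 116 tool x [70.1 -0. ] floor end 191 dark from [197]
268 lip row 116 tool x [70.2 11.3] floor end 190 dark from [212]
283 lip row 116 tool x [70.3 23.6] floor end 190 dark from [216]
dark cols row150 [202, 203, 204] [304, 305, 306]
```

Emit:
arm_command(increments="0.95 6 0 0 0;0.95 18 0 0 0;0.95 38 0 0 0;0.95 62 0 0 0;0.95 86 0 0 0")

```text
t: 46.8
tool_pos: [0.5955, -0.0058, 0.0815]
orientation: [3.14, 0.077, -0.004]
force: [-10.3, -1.3, 14.3]
opening: 0.0145
gripper_force: 59.8
```

Emit:
arm_command(increments="0.95 12 0 0 0;0.95 15 0 0 0;0.95 16 0 0 0;0.95 16 0 0 0;0.95 16 0 0 0")

```text
t: 47.3
tool_pos: [0.6109, -0.0051, 0.0814]
orientation: [3.14, 0.077, -0.003]
force: [-7.7, -0.3, 11.0]
opening: 0.0147
gripper_force: 59.8
```

Run:
```python
from h import *
to(.613,-.0046,.079,.0486); wax("pics/w38.png",.018); scoop("pics/w39.png")
```

```text
shift [ 2.1 -0.4  2.4] turn 0.000 | at [ 0.6109 -0.0051  0.0814] yaw 0.049 q6 1.43 t 47.3 open 14.7 F [-7.7 -0.3 11. ]
wax 491 [244. 116.] tool mm [70.4 -7.9] world [0.6806 0.0062]
225 lip row 120 tool x [ 67.  -23.7] floor end 190 dark from []
240 lip row 130 tool x [ 58.6 -11.5] floor end 190 dark from []
254 lip row 128 tool x [60.2 -0. ] floor end 195 dark from [200]
268 lip row 118 tool x [68.5 11.4] floor end 190 dark from []
283 lip row 118 tool x [68.7 23.6] floor end 190 dark from []
dark cols row150 [196, 197, 198] [308, 309, 310]
```

Emit:
arm_command(increments="0.95 1.5 0 0 0;0.95 3 0 0 0;0.95 3 0 0 0")

```text
t: 47.7
tool_pos: [0.6128, -0.005, 0.0827]
orientation: [3.14, 0.077, -0.007]
force: [-20.1, -0.8, 24.6]
opening: 0.0147
gripper_force: 59.7
```

Emit:
arm_command(increments="0.95 10 0 -10 0;0.95 25 0 -25 0;0.95 32 0 -32 0;0.95 33 0 -34 0;0.95 33 0 -36 0")

```text
t: 48.2
tool_pos: [0.6473, -0.0029, 0.1159]
orientation: [-3.141, -0.077, 0.002]
force: [0.5, -0.5, -2.0]
opening: 0.015
gripper_force: 59.9
```

Run:
```python
from h import *
z=float(tool()[0][2])-.0773+.012
to(.613,-.0046,.079,.0486); wax("pics/w40.png",z); scoop("pics/w41.png")
```

```text
shift [-34.3  -0.   37. ] turn 0.000 | at [ 0.6473 -0.0029  0.1159] yaw 0.049 q6 1.44 t 48.2 open 15.0 F [ 0.5 -0.5 -2. ]
wax 475 [255. 123.] tool mm [65.1  0.8] world [ 7.123e-01 -6.000e-04]
225 lip row 122 tool x [ 65.3 -23.7] floor end 190 dark from []
240 lip row 121 tool x [ 66.  -11.4] floor end 191 dark from []
254 lip row 137 tool x [52.8 -0. ] floor end 196 dark from [201]
268 lip row 130 tool x [58.6 11.4] floor end 190 dark from []
283 lip row 120 tool x [67.  23.6] floor end 191 dark from []
dark cols row150 [205, 206, 211] [301, 302, 303]
```

Emit:
arm_command(increments="0.95 0 0 -2 0;0.95 0 0 -6 0;0.95 0 0 -12 0;0.95 0 0 -19 0;0.95 0 0 -25 0")

```text
t: 48.8
tool_pos: [0.6481, -0.003, 0.1428]
orientation: [3.141, 0.077, 0.002]
force: [-1.3, 0.2, -0.8]
opening: 0.0145
gripper_force: 59.9
```

Run:
```python
from h import *
z=float(tool()[0][2])-.0773+.012
to(.613,-.0046,.079,.0486); wax("pics/w42.png",z); scoop("pics/w43.png")
```

```text
shift [-35.2  -0.1  63.8] turn 0.000 | at [ 0.6481 -0.003   0.1428] yaw 0.049 q6 1.44 t 48.8 open 14.5 F [-1.3  0.2 -0.8]
wax 468 [255. 122.] tool mm [65.4  0.7] world [ 7.134e-01 -5.000e-04]
225 lip row 121 tool x [ 66.1 -23.7] floor end 191 dark from []
240 lip row 121 tool x [ 66.  -11.5] floor end 192 dark from []
254 lip row 138 tool x [51.9 -0. ] floor end 197 dark from [202]
268 lip row 130 tool x [58.6 11.4] floor end 191 dark from []
283 lip row 120 tool x [67.  23.7] floor end 192 dark from []
dark cols row150 [211, 212, 213] [214, 293, 294]
```

Emit:
arm_command(increments="0.95 0 2 -3 0;0.95 -1 6 -8 0;0.95 -3 12 -14 0;0.95 -6 21 -19 0;0.95 -10 32 -22 0")

```text
t: 49.4
tool_pos: [0.6394, -0.0363, 0.1646]
orientation: [3.14, 0.077, 0.002]
force: [-0.3, -0.0, -1.5]
opening: 0.0146
gripper_force: 59.9
```

Emit:
arm_command(increments="0.95 -5 13 0 0;0.95 -11 27 0 0;0.95 -17 41 0 0;0.95 -23 56 0 0;0.95 -29 71 0 0")

```text
t: 49.9
tool_pos: [0.6131, -0.1092, 0.1634]
orientation: [-3.141, -0.076, 0.001]
force: [0.5, -0.5, -1.7]
opening: 0.0148
gripper_force: 59.9
```

Emit:
arm_command(increments="0.95 -6 15 0 0;0.95 -12 30 0 0;0.95 -18 45 0 0;0.95 -24 60 0 0;0.95 -30 74 0 0")

```text
t: 50.4
tool_pos: [0.587, -0.1845, 0.1636]
orientation: [3.141, 0.076, -0.0]
force: [-0.7, -0.6, -1.1]
opening: 0.0146
gripper_force: 59.9
```

Emit:
arm_command(increments="0.95 -6 15 0 0;0.95 -12 30 0 0;0.95 -18 45 0 0;0.95 -24 60 0 0;0.95 -30 74 0 0")

```text
t: 50.9
tool_pos: [0.5606, -0.2598, 0.1636]
orientation: [3.141, 0.077, 0.0]
force: [0.3, -0.3, -1.6]
opening: 0.015
gripper_force: 59.9
```

Emit:
arm_command(increments="0.95 -6 13 0 0;0.95 -11 26 0 0;0.95 -16 36 0 0;0.95 -19 43 0 0;0.95 -21 47 0 0")

```text
t: 51.4
tool_pos: [0.5422, -0.3071, 0.1636]
orientation: [-3.141, -0.076, -0.0]
force: [0.7, 0.3, -1.3]
opening: 0.0148
gripper_force: 59.9
```

Run:
```python
from h import *
z=float(tool()[0][2])-.0773+.012
to(.537,-.308,.165,.0486); wax("pics/w44.png",z)
```

```text
shift [-5.2  0.6 -1.4] turn -0.000 | at [ 0.5422 -0.3071  0.1636] yaw 0.048 q6 0.92 t 51.4 open 14.8 F [ 0.7  0.3 -1.3]
wax 202 [226. 113.] tool mm [ 73.  -21.8] world [ 0.614  -0.2818]
wax 56 [252. 113.] tool mm [72.9 -1.7] world [ 0.6149 -0.3019]
wax 175 [255. 122.] tool mm [65.4  0.7] world [ 0.6075 -0.3046]
wax 38 [266. 123.] tool mm [65.2  9.4] world [ 0.6077 -0.3133]
wax 27 [246. 128.] tool mm [60.5 -6.7] world [ 0.6023 -0.2975]
```

Nugget still on board, over the pot. I pull the scoop back sharply.

Emit:
arm_command(increments="0.95 2 0 2 0;0.95 5 0 2 0;0.95 8 0 2 0;0.95 -20 0 2 0;0.95 -45 0 2 0")

```text
t: 51.95
tool_pos: [0.4975, -0.308, 0.1612]
orientation: [-3.14, -0.079, 0.001]
force: [-0.2, -0.3, -0.9]
opening: 0.0149
gripper_force: 59.9
```

Run:
```python
from h import *
to(.537,-.308,.165,.0486); wax("pics/w45.png",.019)
```

```text
shift [39.5  2.  -3.8] turn 0.002 | at [ 0.4975 -0.308   0.1612] yaw 0.051 q6 0.88 t 52.0 open 14.9 F [-0.2 -0.3 -0.9]
wax 180 [254.  64.] tool mm [123.2   0.4] world [ 0.6205 -0.3022]
wax 192 [227.  70.] tool mm [117.1 -27.7] world [ 0.613  -0.2744]
wax 73 [260. 100.] tool mm [84.7  6. ] world [ 0.5823 -0.3097]
wax 26 [256. 109.] tool mm [75.4  2.1] world [ 0.5728 -0.3062]
wax 26 [275. 113.] tool mm [71.  21.8] world [ 0.5694 -0.3261]
wax 26 [271. 117.] tool mm [67.1 17.2] world [ 0.5653 -0.3217]
```

Emit:
arm_command(increments="0.95 0 -10 -5 0;0.95 -1 -30 -10 0;0.95 -2 -60 -12 0;0.95 -3 -95 -12 0;0.95 -5 -130 -12 0")

```text
t: 52.5
tool_pos: [0.4872, -0.1771, 0.1746]
orientation: [3.141, 0.077, 0.003]
force: [-0.1, 0.3, -1.1]
opening: 0.0149
gripper_force: 59.9
```

Run:
```python
from h import *
to(.448,.276,.08,.0486); wax("pics/w46.png",.019)
for n,z in(("top",.019),("scene",.019)):
    im,m=snap(n,f"pics/{n}46.png"); H,S,V=hsv(im); x,y=proj(n,(.6015,-.3085,.02)).astype(int)
    r=np.zeros(H.shape,bool); r[y-32:y+32,x-32:x+32]=1
    for A,c,b in blobs(r&(H>8)&(H<25)&(S>120)&(V>60),4): print(n,A,c.round(1),plane(n,c,z)[:2])
    x,y=proj(n,(.6,-.004,.02)).astype(int); r[:]=0; r[y-45:y+45,x-45:x+45]=1
    bl=(H>105)&(H<128)&(S>120)
    for A,c,b in blobs(r&(H>8)&(H<25)&(S>150)&(V>110),4): 
        p=plane(n,c,.013); 
        if abs(p[1]+.004)<.045 and p[0]<.74: print("tray?",n,A,c.round(1),p[:2])
```

```text
shift [ -17.1 -454.5   94.5] turn 0.000 | at [ 0.4872 -0.1771  0.1746] yaw 0.049 q6 1.07 t 52.5 open 14.9 F [-0.1  0.3 -1.1]
wax 161 [349.  73.] tool mm [119.  105.5] world [ 0.6115 -0.2766]
wax 166 [372.  74.] tool mm [121.4 133.2] world [ 0.6153 -0.3042]
wax 360 [379. 113.] tool mm [ 76.3 142.8] world [ 0.5707 -0.316 ]
top 141 [317.8 154.7] [ 0.69259921 -0.22520111]
top 127 [368.4 152. ] [ 0.69947346 -0.39233479]
scene 43 [158.6 178.1] [ 0.56500788 -0.31999532]
scene 562 [139.4 209.5] [ 0.70995536 -0.28625951]
```

All 4 nuggets are in the pot: two single blobs and one merged double. Next I set the scoop on the mat.

Emit:
arm_command(increments="0.95 -1 -25 0 0;0.95 -2 -60 0 0;0.95 -4 -95 0 0;0.95 -5 -130 0 0;0.95 -6 -165 0 0")

```text
t: 53.15
tool_pos: [0.4728, -0.0136, 0.1744]
orientation: [3.14, 0.076, 0.002]
force: [0.5, -0.1, -1.4]
opening: 0.0144
gripper_force: 59.9
```

Emit:
arm_command(increments="0.95 -1 -35 0 0;0.95 -2 -70 0 0;0.95 -4 -105 0 0;0.95 -5 -140 0 0;0.95 -6 -175 0 0")

```text
t: 53.65
tool_pos: [0.4584, 0.1615, 0.1744]
orientation: [-3.14, -0.076, -0.002]
force: [0.5, -0.3, -0.6]
opening: 0.0147
gripper_force: 59.9
```

Emit:
arm_command(increments="0.95 -2 -35 0 0;0.95 -3 -65 0 0;0.95 -4 -90 10 0;0.95 -5 -108 25 0;0.95 -5 -114 45 0")

```text
t: 54.15
tool_pos: [0.4484, 0.2761, 0.1297]
orientation: [-3.139, -0.079, -0.005]
force: [-0.2, -0.7, -1.4]
opening: 0.0147
gripper_force: 59.9
```

Run:
```python
from h import *
to(.448,.276,.082,.0486); scoop("pics/w47.png")
m=cam("wrist");im=cv2.imread("pics/w47.png");H,S,V=hsv(im)
r=np.zeros(H.shape,bool); r[0:300,120:400]=1
for A,c,b in blobs(r&(H>5)&(H<22)&(S>70)&(V>80),500): print("cork",A,c,[plane("wrist",q,.002,m)[:2].round(3).tolist() for q in cv2.boxPoints(box(b))])
```

```text
shift [-0.5  0.2 47.7] turn 0.002 | at [0.4484 0.2761 0.1297] yaw 0.050 q6 1.97 t 54.1 open 14.7 F [-0.2 -0.7 -1.4]
225 lip row 60 tool x [116.8 -23.5] floor end 190 dark from [203]
240 lip row 60 tool x [116.5 -11.4] floor end 192 dark from [202]
254 lip row 120 tool x [66.8 -0. ] floor end 196 dark from [201]
268 lip row 120 tool x [66.8 11.4] floor end 190 dark from [204]
283 lip row 120 tool x [67.  23.7] floor end 192 dark from [205]
dark cols row150 [211, 212, 213] [292, 293, 294]
cork 13875 [255.04345946 126.86587387] [[0.528, 0.38], [0.589, 0.247], [0.441, 0.168], [0.367, 0.313]]
```

Emit:
arm_command(increments="0.95 0 0 15 0;0.95 0 0 30 0;0.95 0 0 40 0;0.95 0 0 45 0;0.95 0 0 47 0")

```text
t: 54.7
tool_pos: [0.4469, 0.2731, 0.081]
orientation: [3.14, 0.076, -0.001]
force: [0.0, -0.3, -1.4]
opening: 0.0143
gripper_force: 59.9
```

Emit:
arm_command(increments="0.95 0 0 1 0;0.95 0 0 2 0;0.95 0 0 3 0;0.95 0 0 3 0;0.95 0 0 3 0", grip_force=5)

```text
t: 55.2
tool_pos: [0.4472, 0.2741, 0.0795]
orientation: [-3.14, -0.077, -0.001]
force: [-4.9, -0.1, 6.2]
opening: 0.0156
gripper_force: 5.0
```

Emit:
arm_command(increments="0.8 0 0 0 0;0.6 0 0 0 0;0.5 0 0 0 0;0.45 0 0 -10 0;0.45 0 0 -35 0")

```text
t: 55.7
tool_pos: [0.4453, 0.2726, 0.112]
orientation: [3.139, 0.076, -0.007]
force: [0.0, -0.4, -0.4]
opening: 0.0459
gripper_force: 0.0
```

Emit:
arm_command(increments="0.5 0 0 -40 0;0.7 0 10 -60 0;0.9 0 40 -60 0;1 0 80 -60 0;1 0 100 -60 0")

```text
t: 56.2
tool_pos: [0.4522, 0.1717, 0.1748]
orientation: [3.14, 0.076, 0.002]
force: [1.3, -0.5, -0.2]
opening: 0.0192
gripper_force: 0.0
```

Run:
```python
from h import *
to(.5,.2,.18,.0486)
m=cam("wrist");im=robot.read_camera("wrist"); cv2.imwrite("pics/w48.png",im);H,S,V=hsv(im)
x,y=proj("wrist",(.484,.278,.004),m).astype(int); r=np.zeros(H.shape,bool); r[max(0,y-60):y+60,max(0,x-60):x+60]=1
cork=(H>5)&(H<22)&(S>70)
for A,c,b in blobs(r&(S<50)&(V>120),500): print("steel",A,c.round(0),[plane("wrist",q,.004,m)[:2].round(3).tolist() for q in cv2.boxPoints(box(b))])
for A,c,b in blobs(r&(V<55),60): print("dark",A,c.round(0),plane("wrist",c,.06,m)[:2],[q.round(0).tolist() for q in cv2.boxPoints(box(b))])
print(proj("wrist",(.448,.276,.088),m),proj("wrist",(.448,.276,.03),m),(x,y))
```

```text
shift [ 49.1 -26.   -5.2] turn -0.000 | at [0.4522 0.1717 0.1748] yaw 0.048 q6 1.78 t 56.2 open 19.2 F [ 1.3 -0.5 -0.2]
steel 2953 [168. 146.] [[0.516, 0.312], [0.516, 0.242], [0.439, 0.242], [0.436, 0.314]]
steel 872 [114. 184.] [[0.405, 0.366], [0.482, 0.36], [0.482, 0.32], [0.408, 0.324]]
dark 511 [160. 187.] [0.44743826 0.26818859] [[137.0, 190.0], [160.0, 167.0], [178.0, 185.0], [155.0, 208.0]]
[143.07013648 193.55261339] [160.91310997 178.88398423] (np.int64(165), np.int64(144))
```

Emit:
arm_command(increments="1 -1 30 0 0;1 -3 75 0 0;1 -5 120 0 0;1 -7 165 0 0;1 -9 210 0 0")

```text
t: 56.75
tool_pos: [0.4532, -0.038, 0.1746]
orientation: [3.14, 0.077, 0.002]
force: [0.9, -0.1, 0.2]
opening: 0.0005
gripper_force: 0.0
```

Emit:
arm_command(increments="1 -2 45 0 0.05;1 -4 90 0 0.1;1 -6 135 0 0.165;1 -8 165 0 0.165;1 -9 175 0 0.165")

```text
t: 57.25
tool_pos: [0.4526, -0.2145, 0.1743]
orientation: [3.135, -0.187, 0.001]
force: [-0.0, -0.4, 0.6]
opening: 0.0004
gripper_force: 0.0
```

Emit:
arm_command(increments="1 0 0 20 0;1 0 0 25 0;1 0 0 25 0")

```text
t: 57.55
tool_pos: [0.4521, -0.2105, 0.1478]
orientation: [-3.135, 0.181, 0.003]
force: [0.4, -0.9, -0.0]
opening: 0.0005
gripper_force: 0.0
```

Run:
```python
from h import *
np.set_printoptions(precision=4,suppress=True)
to(.453,-.2136,.063,-.116)
im,m=snap("wrist","pics/w49.png");H,S,V=hsv(im);P,M,a,s=tool()
th=-.1163;Q=np.array([[np.cos(th),-np.sin(th)],[np.sin(th),np.cos(th)]]);t=np.array([.6015,-.3085])
x,y=proj("wrist",(*(Q@[-.141,.077]+t),.063),m).astype(int);print(x,y)
r=np.zeros(H.shape,bool); r[y-50:y+50,x-40:x+40]=1
for A,c,b in blobs(r&((H<6)|(H>174))&(S>130)&(V>40),10):
    bx=[plane("wrist",q,.063,m) for q in cv2.boxPoints(box(b))]
    print("red",A,c,np.array([Q.T@(q[:2]-t)*1e3 for q in bx]).round(1).tolist(),(M.T@(plane("wrist",c,.063,m)-P)*1e3).round(1))
```

```text
shift [ 1.4  3.1 84.7] turn 0.001 | at [ 0.4521 -0.2105  0.1478] yaw -0.115 q6 1.15 t 57.5 open 0.5 F [ 0.4 -0.9 -0. ]
257 174
red 552 [257.9855 175.7192] [[-132.6, 88.9], [-132.5, 64.5], [-150.6, 64.2], [-150.6, 89.0]] [17.2  3.2 85.6]
```

Emit:
arm_command(increments="1 -2 3 20 0;1 -2.5 3 50 0;1 -2.5 3 72 0;1 -2.5 3 80 0;1 -2.5 3 84 0")

```text
t: 58.1
tool_pos: [0.45, -0.2139, 0.0647]
orientation: [-3.136, 0.181, 0.001]
force: [0.2, 0.1, 0.3]
opening: 0.0007
gripper_force: 0.0
```

Emit:
arm_command(increments="1 4 0 0 0;1 9 0 0 0;1 14 0 0 0;1 19 0 0 0;1 24 0 0 0")

```text
t: 58.6
tool_pos: [0.4745, -0.2174, 0.0651]
orientation: [3.136, -0.182, 0.001]
force: [-0.8, 0.4, 0.3]
opening: 0.0006
gripper_force: 0.0
```

Emit:
arm_command(increments="1 5 0 0 0;1 10 0 0 0;1 15 0 0 0;1 20 0 0 0;1 22 0 0 0")

```text
t: 59.1
tool_pos: [0.496, -0.2198, 0.0646]
orientation: [-3.136, 0.182, -0.0]
force: [-0.1, 0.7, -0.5]
opening: 0.0004
gripper_force: 0.0
```

Emit:
arm_command(increments="1 2 0 0 0;1 4 0 0 0;1 6 0 0 0;1 6 0 0 0")

```text
t: 59.5
tool_pos: [0.5017, -0.2205, 0.0647]
orientation: [3.136, -0.182, 0.0]
force: [-0.6, 0.3, 0.4]
opening: 0.0004
gripper_force: 0.0
```

```bash
cat >> h.py <<'E'
def red(f):
    im,m=snap("wrist",f);H,S,V=hsv(im);P,M,a,s=tool()
    th=-.1163;Q=np.array([[np.cos(th),-np.sin(th)],[np.sin(th),np.cos(th)]]);t=np.array([.6015,-.3085])
    x,y=proj("wrist",(*(Q@[-.11,.077]+t),.063),m).astype(int)
    r=np.zeros(H.shape,bool); r[y-60:y+60,x-40:x+40]=1
    print("tcp local",(Q.T@(P[:2]-t)*1e3).round(1),s["force"].round(1))
    for A,c,b in blobs(r&((H<6)|(H>174))&(S>130)&(V>40),10):
        print("red",A,c.round(0),np.array([Q.T@(plane("wrist",q,.063,m)[:2]-t)*1e3 for q in cv2.boxPoints(box(b))]).round(1).tolist())
E
python3 -c "
from h import *
red('pics/w50.png')"
```

```text
tcp local [-109.5   75.8] [-0.6  1.3 -0.7]
red 88 [225. 194.] [[-80.3, 96.2], [-80.3, 90.2], [-85.9, 90.3], [-86.0, 96.4]]
red 10 [254. 278.] [[-140.2, 75.8], [-140.2, 75.1], [-145.0, 75.1], [-145.0, 75.8]]
```

Run:
```python
from h import *
im=cv2.imread("pics/w50.png"); m=cam("wrist")
for x in(245,254,265): print(x,[(y,im[y,x].tolist()) for y in range(180,290,5)])
t=robot.read_camera("top");cv2.imwrite("pics/t50.png",t);H,S,V=hsv(t);r=np.zeros(H.shape,bool); r[195:235,305:330]=1
for A,c,b in blobs(r&((H<8)|(H>172))&(S>110)&(V>40),4): print("top red",A,c,plane("top",c,.063))
t=robot.read_camera("scene");cv2.imwrite("pics/s50.png",t);H,S,V=hsv(t);x,y=proj("scene",(.49,-.22,.05)).astype(int);r=np.zeros(H.shape,bool); r[y-25:y+25,x-30:x+30]=1
for A,c,b in blobs(r&((H<8)|(H>172))&(S>110)&(V>30),4): print("scene red",A,c,plane("scene",c,.055))
```

```text
245 [(180, [114, 115, 113]), (185, [112, 112, 110]), (190, [114, 116, 112]), (195, [61, 58, 61]), (200, [51, 52, 56]), (205, [41, 42, 44]), (210, [51, 43, 50]), (215, [52, 52, 47]), (220, [42, 42, 45]), (225, [69, 69, 78]), (230, [68, 74, 79]), (235, [71, 76, 80]), (240, [68, 75, 81]), (245, [69, 76, 83]), (250, [69, 75, 80]), (255, [37, 30, 30]), (260, [31, 27, 25]), (265, [24, 22, 14]), (270, [12, 15, 7]), (275, [30, 30, 26]), (280, [26, 26, 26]), (285, [25, 28, 25])]
254 [(180, [111, 112, 107]), (185, [118, 113, 113]), (190, [109, 111, 108]), (195, [46, 39, 39]), (200, [32, 41, 43]), (205, [35, 34, 37]), (210, [40, 37, 40]), (215, [40, 37, 33]), (220, [36, 32, 37]), (225, [30, 24, 27]), (230, [29, 32, 33]), (235, [34, 32, 32]), (240, [25, 22, 30]), (245, [17, 26, 22]), (250, [26, 27, 25]), (255, [17, 23, 48]), (260, [12, 13, 46]), (265, [6, 14, 40]), (270, [17, 18, 47]), (275, [0, 13, 52]), (280, [15, 20, 64]), (285, [34, 35, 39])]
265 [(180, [106, 109, 108]), (185, [112, 111, 110]), (190, [114, 111, 109]), (195, [110, 107, 109]), (200, [68, 64, 64]), (205, [59, 61, 62]), (210, [67, 69, 63]), (215, [62, 61, 62]), (220, [57, 60, 55]), (225, [72, 80, 82]), (230, [69, 76, 80]), (235, [66, 76, 78]), (240, [73, 77, 83]), (245, [72, 79, 80]), (250, [67, 78, 82]), (255, [20, 16, 22]), (260, [35, 31, 32]), (265, [29, 31, 28]), (270, [29, 29, 25]), (275, [18, 23, 27]), (280, [6, 5, 14]), (285, [29, 30, 33])]
scene red 62 [200.12903226 163.56451613] [ 0.47466173 -0.20891921  0.055     ]
```

Run:
```python
from h import *
for f in("scene0","s9","scene46","s50"):
    t=cv2.imread(f"pics/{f}.png");H,S,V=hsv(t);r=np.zeros(H.shape,bool); r[140:190,170:230]=1
    for A,c,b in blobs(r&((H<8)|(H>172))&(S>110)&(V>30),4):
        ys,xs=np.where(b); print(f,A,c.round(1),xs.min(),xs.max(),ys.min(),ys.max())
th=-.1163;Q=np.array([[np.cos(th),-np.sin(th)],[np.sin(th),np.cos(th)]]);t=np.array([.6015,-.3085])
for x in(-.147,-.140,-.103,-.096): print(x,proj("scene",(*(Q@[x,.077]+t),.05)))
print("tip px",proj("scene",tool()[0]-[0,0,.025]), robot.read_state()["q"])
```

```text
scene0 59 [199.8 163.1] 196 203 159 167
s9 58 [199.8 163. ] 196 203 159 167
s50 62 [200.1 163.6] 197 204 159 168
-0.147 [200.36897297 162.45034909]
-0.14 [199.06185921 163.5737994 ]
-0.103 [192.01488117 169.63060168]
-0.096 [190.6549649  170.79943517]
tip px [193.37886051 170.78369945] [-5.07809764e-01  1.15019927e-01  1.78813319e+00  1.95887286e-05
  1.23854778e+00  1.17924841e+00]
```

Emit:
arm_command(increments="1 0 0 -25 0;1 0 0 -55 0;1 -20 0 -60 0;1 -45 0 -60 0;1 -53 0 -60 0")

```text
t: 60.15
tool_pos: [0.4475, -0.2141, 0.1248]
orientation: [3.136, -0.183, -0.0]
force: [-0.3, 0.1, 0.5]
opening: 0.0004
gripper_force: 0.0
```

Emit:
arm_command(increments="1 0 0 0 0;1 0 0 0 0")

```text
t: 60.35
tool_pos: [0.4493, -0.2144, 0.1247]
orientation: [3.136, -0.183, 0.001]
force: [0.6, 0.1, -0.3]
opening: 0.0002
gripper_force: 0.0
```

```bash
python3 -c "
from h import *
red('pics/w51.png'); to(.45,-.2139,.063,-.116)
t=cv2.imread('pics/w51.png');m=cam('wrist')
print([(y,t[y,257].tolist()) for y in range(140,290,6)])"
```

```text
tcp local [-161.9   75.8] [ 0.  -0.1 -0.5]
red 62 [230. 117.] [[-89.1, 97.4], [-89.2, 91.2], [-95.4, 91.2], [-95.3, 97.4]]
red 677 [253. 179.] [[-132.6, 88.5], [-132.6, 64.7], [-150.7, 64.5], [-150.7, 88.7]]
shift [ 0.4 -0.6 61.6] turn -0.000 | at [ 0.4495 -0.2144  0.1246] yaw -0.116 q6 1.14 t 60.4 open 0.3 F [ 0.  -0.1 -0.5]
[(140, [56, 55, 58]), (146, [52, 46, 59]), (152, [53, 49, 52]), (158, [53, 51, 56]), (164, [50, 48, 54]), (170, [40, 37, 91]), (176, [44, 45, 163]), (182, [45, 44, 166]), (188, [43, 45, 166]), (194, [65, 57, 63]), (200, [70, 68, 71]), (206, [101, 105, 109]), (212, [101, 105, 114]), (218, [102, 109, 113]), (224, [94, 100, 106]), (230, [53, 56, 58]), (236, [43, 50, 49]), (242, [38, 42, 47]), (248, [35, 36, 42]), (254, [36, 35, 38]), (260, [24, 32, 34]), (266, [18, 17, 21]), (272, [24, 43, 54]), (278, [26, 57, 71]), (284, [40, 63, 77])]
```

Emit:
arm_command(increments="1 0 0 15 0;1 0 0 35 0;1 0 0 50 0;1 0 0 60 0;1 0 0 62 0")

```text
t: 60.9
tool_pos: [0.4478, -0.2135, 0.0605]
orientation: [-3.135, 0.182, 0.005]
force: [0.2, -0.6, -0.8]
opening: 0.0004
gripper_force: 0.0
```

Emit:
arm_command(increments="1 4 0 0 0;1 8 0 0 0;1 12 0 0 0")

```text
t: 61.2
tool_pos: [0.462, -0.2162, 0.0637]
orientation: [3.135, -0.182, 0.003]
force: [-0.2, -0.8, 1.4]
opening: 0.0006
gripper_force: 0.0
```

```bash
python3 -c "
from h import *
red('pics/w52.png'); to(.45,-.2139,.063,-.116)"
```

```text
tcp local [-148.9   75.5] [-0.1  1.   0.7]
red 101 [223. 138.] [[-86.7, 96.2], [-86.8, 90.4], [-92.5, 90.5], [-92.5, 96.3]]
red 810 [252. 214.] [[-128.7, 88.8], [-128.7, 64.7], [-147.1, 64.3], [-147.2, 89.2]]
shift [-12.6  -0.9   0.7] turn -0.000 | at [ 0.4624 -0.2163  0.0637] yaw -0.116 q6 1.15 t 61.2 open 0.5 F [-0.1  1.   0.7]
```

Emit:
arm_command(increments="1 4 0 0 0;1 8 0 0 0;1 12 0 0 0")

```text
t: 61.55
tool_pos: [0.4732, -0.2172, 0.0628]
orientation: [3.136, -0.182, 0.0]
force: [0.0, -0.3, 1.1]
opening: 0.0003
gripper_force: 0.0
```

```bash
python3 -c "
from h import *
red('pics/w53.png'); to(.45,-.2139,.063,-.116)
t=cv2.imread('pics/w53.png')
print([(y,t[y,257].tolist()) for y in range(160,290,6)])"
```

```text
tcp local [-137.6   75.8] [-0.3 -0.4  1.2]
red 101 [224. 155.] [[-89.2, 97.5], [-83.6, 94.6], [-86.4, 89.1], [-92.0, 91.9]]
red 187 [252. 221.] [[-127.3, 87.6], [-126.2, 65.6], [-131.0, 65.3], [-132.2, 87.5]]
red 19 [254. 243.] [[-139.6, 76.4], [-139.6, 75.2], [-148.8, 75.2], [-148.8, 76.4]]
shift [-23.8  -0.6  -0.1] turn -0.000 | at [ 0.4736 -0.2173  0.0629] yaw -0.116 q6 1.16 t 61.6 open 0.4 F [-0.3 -0.4  1.2]
[(160, [57, 54, 57]), (166, [60, 55, 61]), (172, [66, 64, 63]), (178, [53, 51, 55]), (184, [44, 44, 46]), (190, [50, 52, 51]), (196, [49, 47, 47]), (202, [28, 27, 31]), (208, [37, 35, 39]), (214, [30, 23, 26]), (220, [24, 22, 76]), (226, [53, 60, 58]), (232, [54, 58, 59]), (238, [40, 46, 47]), (244, [33, 42, 43]), (250, [36, 33, 39]), (256, [18, 21, 23]), (262, [19, 20, 20]), (268, [14, 10, 9]), (274, [25, 58, 80]), (280, [24, 59, 80]), (286, [45, 50, 58])]
```

Run:
```python
from h import *
P,M,a,s=tool(); m=cam("wrist")
for px in ((248,225),(248,195),(265,225),(265,200)):
    e,d=ray("wrist",px,m); e=M.T@(e-P)*1e3; d=M.T@d
    for x in (7.5,): k=(x-e[0])/d[0]; print(px,(e+k*d).round(1))
print("cam in tool",e)
for f in("w50","w51","w53"):
    t=cv2.imread(f"pics/{f}.png"); g=t.mean(2)
    print(f,[(y,int(g[y,247]),int(g[y,262])) for y in range(190,262,3)])
```

```text
(248, 225) [ 7.5 -3.7 -2.3]
(248, 195) [ 7.5 -4.9 60.4]
(265, 225) [ 7.5  6.7 -2.3]
(265, 200) [ 7.5  8.4 47.3]
cam in tool [ 7.71349385e+01 -6.44209840e-02 -1.69106919e+02]
w50 [(190, 109, 109), (193, 114, 110), (196, 52, 70), (199, 39, 108), (202, 48, 58), (205, 39, 60), (208, 30, 58), (211, 33, 63), (214, 42, 57), (217, 35, 55), (220, 28, 58), (223, 73, 77), (226, 78, 78), (229, 76, 76), (232, 77, 78), (235, 75, 74), (238, 74, 78), (241, 78, 75), (244, 75, 75), (247, 75, 79), (250, 80, 75), (253, 78, 85), (256, 20, 22), (259, 20, 31)]
w51 [(190, 67, 60), (193, 63, 66), (196, 65, 65), (199, 67, 64), (202, 103, 108), (205, 106, 103), (208, 104, 108), (211, 106, 102), (214, 105, 105), (217, 105, 109), (220, 114, 112), (223, 77, 78), (226, 73, 77), (229, 78, 79), (232, 76, 72), (235, 73, 72), (238, 76, 76), (241, 77, 73), (244, 72, 76), (247, 76, 74), (250, 74, 77), (253, 82, 78), (256, 22, 30), (259, 24, 34)]
w53 [(190, 45, 91), (193, 43, 96), (196, 48, 109), (199, 36, 94), (202, 28, 55), (205, 25, 64), (208, 42, 56), (211, 33, 60), (214, 41, 62), (217, 38, 67), (220, 49, 47), (223, 83, 82), (226, 81, 76), (229, 87, 77), (232, 78, 80), (235, 76, 75), (238, 77, 73), (241, 79, 83), (244, 80, 78), (247, 81, 74), (250, 80, 74), (253, 79, 86), (256, 19, 28), (259, 17, 33)]
```

The numbers show the closed fingertips sit near TCP height, so they passed over the slide. I go back behind it and lower gradually, watching the force.

Emit:
arm_command(increments="1 0 0 -5 0;1 -12 0 -5 0;1 -24 0 -5 0;1 -24 0 -2 0;1 -24 0 0 0")

```text
t: 62.1
tool_pos: [0.4491, -0.2144, 0.0627]
orientation: [3.136, -0.183, 0.001]
force: [-0.1, 0.1, -0.5]
opening: 0.0006
gripper_force: 0.0
```

Emit:
arm_command(increments="1 0 0 2 0;1 0 0 4 0;1 0 0 6 0;1 0 0 6 0")

```text
t: 62.5
tool_pos: [0.4488, -0.2141, 0.0562]
orientation: [-3.136, 0.182, 0.001]
force: [-0.5, 0.5, -0.4]
opening: 0.0003
gripper_force: 0.0
```

Emit:
arm_command(increments="1 0 0 2 0;1 0 0 4 0;1 0 0 6 0;1 0 0 6 0")

```text
t: 62.9
tool_pos: [0.4486, -0.2141, 0.0502]
orientation: [-3.136, 0.182, 0.001]
force: [0.4, -0.6, -0.3]
opening: 0.0003
gripper_force: 0.0
```

Emit:
arm_command(increments="1 0 0 1 0;1 0 0 2 0;1 0 0 3 0;1 0 0 3 0")

```text
t: 63.3
tool_pos: [0.4488, -0.2142, 0.0475]
orientation: [-3.136, 0.182, 0.0]
force: [-0.2, 0.6, 0.7]
opening: 0.0004
gripper_force: 0.0
```

Emit:
arm_command(increments="1 4 0 0 0;1 9 0 0 0;1 14 0 0 0;1 19 0 0 0;1 24 0 0 0")

```text
t: 63.8
tool_pos: [0.473, -0.2171, 0.0474]
orientation: [-3.136, 0.182, 0.001]
force: [-0.9, -0.9, -1.8]
opening: 0.0005
gripper_force: 1.0
```

```bash
python3 -c "
from h import *
red('pics/w54.png')"
```

```text
tcp local [-137.5   75.9] [-0.5  0.7 -0.3]
red 118 [221. 158.] [[-84.7, 95.8], [-84.7, 90.0], [-90.6, 90.1], [-90.6, 96.0]]
red 1552 [253. 211.] [[-106.5, 88.9], [-106.5, 64.6], [-127.6, 64.1], [-127.7, 89.4]]
```

Emit:
arm_command(increments="1 4 0 0 0;1 8 0 0 0;1 12 0 0 0;1 15 0 0 0;1 15 0 0 0")

```text
t: 64.35
tool_pos: [0.4882, -0.2189, 0.0478]
orientation: [3.136, -0.182, 0.001]
force: [-0.1, 0.2, 0.0]
opening: 0.0
gripper_force: 0.0
```

Emit:
arm_command(increments="1 2 0 0 0;1 4 0 0 0;1 6 0 0 0;1 6 0 0 0")

```text
t: 64.75
tool_pos: [0.4904, -0.2192, 0.0478]
orientation: [-3.135, 0.182, 0.011]
force: [-20.3, 3.1, 17.3]
opening: 0.0009
gripper_force: 10.3
```

Emit:
arm_command(increments="1 1 0 0 0;1 2 0 0 0;1 3 0 0 0;1 3 0 0 0")

```text
t: 65.15
tool_pos: [0.4907, -0.2192, 0.0477]
orientation: [-3.134, 0.182, 0.02]
force: [-34.6, 5.2, 29.3]
opening: 0.0005
gripper_force: 17.6
```

Slide is on its stop (force rising). I back off, rise and verify.

Emit:
arm_command(increments="1 -5 0 0 0;1 -12 0 0 0;1 -14 0 -10 0;1 -14 0 -50 0;1 -14 0 -90 0")

```text
t: 65.65
tool_pos: [0.482, -0.2178, 0.1384]
orientation: [-3.135, 0.182, 0.002]
force: [1.1, -0.4, 0.2]
opening: 0.0007
gripper_force: 0.0
```

Emit:
arm_command(increments="1 -10 0 -40 0;1 -30 0 -80 0;1 -50 0 -100 0;1 -60 0 -110 0;1 -60 0 -110 0")

```text
t: 66.15
tool_pos: [0.4234, -0.2118, 0.2497]
orientation: [3.134, -0.183, 0.006]
force: [0.7, -0.2, 0.7]
opening: 0.0007
gripper_force: 0.0
```

Run:
```python
from h import *
np.set_printoptions(precision=4,suppress=True)
red("pics/w55.png"); wax("pics/w56.png",.019)
im,m=snap("wrist","pics/w57.png");H,S,V=hsv(im)
for n,p in dict(a=(.4634,-.4132),b=(.471,-.3487)).items():
    x,y=proj("wrist",(*p,.07),m).astype(int); r=np.zeros(H.shape,bool); r[max(0,y-25):y+25,max(0,x-25):x+25]=1
    for A,c,b in blobs(r&(S<40)&(V>140),60): print(n,A,c.round(0),(x,y),plane("wrist",c,.07,m)[:2]-p)
for nm in("top0","now"):
    t=cv2.imread("pics/top0.png") if nm=="top0" else robot.read_camera("top")
    if nm=="now": cv2.imwrite("pics/t57.png",t)
    h,s,v=hsv(t); r=np.zeros(h.shape,bool); r[195:250,135:190]=1
    for A,c,b in blobs(r&(s<60)&(v>100),300): print(nm,"floor",A,c,plane("top",c,.004)[:2])
    for A,c,b in blobs(r&(v<70),8): print(nm,"dark",A,c,plane("top",c,.06)[:2])
    q=np.zeros_like(r); q[200:245,305:400]=1
    for A,c,b in blobs(q&(s<40)&(v>150),30): print(nm,"cap",A,c,plane("top",c,.07)[:2])
```

```text
tcp local [-188.2   75.7] [ 0.4 -0.5 -0.6]
red 28 [237.  94.] [[-91.7, 97.5], [-91.7, 91.6], [-97.7, 91.6], [-97.7, 97.5]]
red 233 [253. 103.] [[-97.8, 88.1], [-97.8, 64.5], [-111.0, 64.5], [-110.9, 88.1]]
wax 130 [306.  20.] tool mm [200.4  68.7] world [ 0.6148 -0.3032]
wax 117 [285.  23.] tool mm [194.4  41.4] world [ 0.612  -0.2754]
wax 138 [314.  45.] tool mm [165.3  79.9] world [ 0.5786 -0.3102]
wax 129 [324.  55.] tool mm [151.3  93.1] world [ 0.5632 -0.3217]
a 1291 [419. 125.] (np.int64(408), np.int64(125)) [-0.     -0.0156]
b 595 [363. 123.] (np.int64(362), np.int64(122)) [-0.0012 -0.0002]
top0 floor 425 [155.7035 219.4353] [0.4907 0.2983]
top0 dark 88 [161.8295 227.7727] [0.4585 0.2657]
top0 cap 62 [372.9194 203.1774] [ 0.5217 -0.3754]
top0 cap 32 [396.625  214.9688] [ 0.4844 -0.4449]
top0 cap 238 [326.5084 239.8361] [ 0.4132 -0.227 ]
now floor 439 [162.4784 221.9544] [0.4823 0.2767]
now dark 68 [159.6471 233.5882] [0.4411 0.2717]
now cap 85 [314.0588 203.2118] [ 0.5244 -0.1952]
now cap 35 [317.9429 242.0571] [ 0.407 -0.201]
```

Run:
```python
from h import *
t=robot.read_camera("scene"); cv2.imwrite("pics/s58.png",t); H,S,V=hsv(t)
for n,p in dict(a=(.4634,-.4132),b=(.471,-.3487)).items():
    q=proj("scene",(*p,.07)); x,y=q.astype(int); r=np.zeros(H.shape,bool); r[y-8:y+9,x-9:x+10]=1
    for A,c,b in blobs(r&(S<70)&(V>130),10):
        ys,xs=np.where(b); print(n,A,c.round(1),q.round(1),(xs.min(),xs.max(),ys.min(),ys.max()),[proj("scene",(p[0]+dx,p[1]+dy,.07)).round(1).tolist() for dx,dy in((.018,0),(-.018,0),(0,.018),(0,-.018))])
w=cv2.imread("pics/w57.png"); m=cam("wrist"); h,s,v=hsv(w); x,y=proj("wrist",(.4634,-.4132,.07),m).astype(int)
print((x,y),[int(k) for k in v[y,x-30:x+40:2]],[int(k) for k in v[y-30:y+30:2,x]])
```

```text
a 154 [149.8 138.1] [151.7 142. ] (np.int64(142), np.int64(160), np.int64(134), np.int64(148)) [[148.5, 144.8], [154.8, 139.2], [155.9, 143.4], [147.5, 140.7]]
b 84 [167.9 142.3] [165.6 148.2] (np.int64(156), np.int64(174), np.int64(140), np.int64(147)) [[162.5, 151.1], [168.6, 145.3], [169.9, 149.6], [161.3, 146.8]]
(np.int64(409), np.int64(125)) [103, 109, 69, 71, 77, 72, 73, 77, 73, 77, 183, 170, 171, 167, 171, 171, 168, 169, 166, 172, 170, 167, 173, 166, 169, 165, 178, 172, 169, 177, 167, 169, 175, 174, 165] [107, 112, 108, 107, 110, 111, 108, 105, 106, 174, 170, 168, 169, 169, 168, 171, 169, 170, 168, 167, 167, 171, 176, 105, 111, 110, 107, 113, 110, 103]
```

Run:
```python
from h import *
from scipy.optimize import least_squares
w=cv2.imread("pics/w57.png"); m=cam("wrist"); h,s,v=hsv(w)
for n,p in dict(a=(.4634,-.4132),b=(.471,-.3487)).items():
    x,y=proj("wrist",(*p,.07),m).astype(int); E=[]
    for ang in np.linspace(np.pi*.55,np.pi*1.45,25):
        d=np.array([np.cos(ang),np.sin(ang)]); c=np.array([x+2,y+1])
        for k in np.arange(5,22,.5):
            q=(c+k*d).round().astype(int)
            if v[q[1],q[0]]<140 or s[q[1],q[0]]>60: E.append(plane("wrist",c+k*d,.07,m)[:2]); break
    E=np.array(E)
    f=least_squares(lambda u:np.hypot(*(E-u[:2]).T)-u[2],[*p,.018],loss="soft_l1",f_scale=.001)
    print(n,len(E),f.x,(f.x[:2]-p)*1e3,"fixed r",(least_squares(lambda u:np.hypot(*(E-u).T)-.0175,p,loss="soft_l1",f_scale=.001).x-p)*1e3)
```

```text
a 25 [ 0.4628125  -0.41360041  0.01733508] [-0.58749631 -0.40041308] fixed r [-0.60243385 -0.60315878]
b 25 [ 0.46956548 -0.34807569  0.01784121] [-1.43451745  0.62431495] fixed r [-1.38799574  1.05510532]
```

```bash
python3 -c "
from plant import robot
print(robot.close_job())"
```

```text
the job is handed in; nothing more can be done
None
```

I handed the job in and got no verdict back; my last camera and force checks showed all 4 nuggets in the pot, both jars seated in bores a and b, the heat slide on its stop and the scoop on its mat.

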